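# Lock the stop screw of a hub end-play bridge with its jam nut

### The arm

A 6-joint arm with a two-finger parallel gripper is mounted at the origin on the work surface. World frame = base frame: x ahead of the robot, y to its left, z up, the work surface at z = 0. Lengths are in mm, angles in rad, forces in N, time in s.
With the tool pointing down it reaches from about 350 to 975 mm from the base axis. Payload 7.1 kg.
Tool frame: the origin (TCP) lies on the centre line of the jaws, within the pads' length; the fingertips stand 17 mm ahead of it and the grasp point (between the pads) lies 2 mm behind it; z points along the fingers, y is the direction in which the jaws open and shut (so a half turn about z gives the same grasp; the last joint's range is limited). The gripper opens to 88 mm and grips with 3 to 60 N. Pads are 20 mm wide; open, the fingers measure 115 mm over their backs; the gripper's body (75 mm by 178 mm) begins 61 mm behind the grasp point.
Start: joints at [-1.2, 0.423, 1.63, -0, 1.089, -0.019], TCP at [237.518, -578.092, 239.675] pointing down, gripper open.
Joint ranges: [-3, 3], [-0.9, 2.11], [0.09, 2.58], [-1.31, 4.45], [0.11, 2.69], [-2.54, 2.54]. Speed limits (rad/s): [2.39, 2.39, 3.01, 3.14, 3.14, 3.14].

### API

Orientations are given as a rotation vector (axis times angle).
In Python, from workcell import ctrl, imaging, workorder gives the robot as it stands. The module is installed in compiled form; this text tells all that it offers.
- The arm moves only by the shell command python3 -m crank 'ROWS' [OPENING]. ROWS is JSON, a list of rows, each an object with "travel": the shift along the tool's x, y, z as a fraction of full scale, a list of three; "turn": the turn about the tool's z as a fraction of full scale. In form: [{"travel": [dx, dy, dz], "turn": turn}, ...]. A call has 1 to 20 rows; each row shifts and turns the pose as measured when the row begins, along the tool's axes as they then stand; what a row does not reach is not made up. Full scale, the value 1, is 5 cm for a shift and 0.1 rad for a turn. A row lasts 1/10 s, in which the tool goes at most 50 mm and 8.59 degrees, less where a joint would pass 70% of its speed; a pose out of reach is approached as far as the arm can. A call with a number of a shift or a turn outside -1 to 1 is refused whole. A call with a gripper value outside its range is refused whole. OPENING is the gripper command: -1 is shut, 1 is fully open, values between are in proportion, set as the call begins (- or left out, the last holds). The fingers move at their own pace and stop on an object; the grip force is fixed at half the most. Time passes only in rows, so rows that do not move let the fingers close. It gives the time, the measured TCP pose, the force and the opening at its end, in the units of the state.
- ctrl.get_obs(): the state, without advancing time (a new reading comes with each control period).
- imaging.get_image(name): name is "side" or "top" or "wrist"; returns the picture (420x560x3 uint8, blue, green, red); there is no depth.
- imaging.camera_info(name): a dict with "camera_matrix" (3x3 intrinsics, pixels), "k1" (the pictures are not rectified: a ray, as slopes to the right and down, at radius r is drawn at 1 + k1 r^2 times it, then the intrinsics apply), "rvec" (rotation vector, rad) and "tvec" (3), from world to camera coordinates, as OpenCV has them. Camera axes: x right, y down, z forward; pixel columns grow to the right and rows downward; lengths in mm; the calibration is good to about 2 mm. A picture is of the moment at which its call begins: read the wrist's pose just before it. camera_info takes no time and is no camera call; for the wrist camera it gives the pose at the moment of the call.
- workorder.close_job(): hands the job in, once; it reports no verdict.
The state is a dict: "t": time; "qpos": joint angles; "qvel": joint speeds; "joint_torque": joint torques, N m; "ee_pos": TCP position; "orientation": TCP orientation; "ft_force": force on the tool from outside, world axes, zero at the start; "moment": the same for the moment, N m; "width": finger opening in mm.
Only numpy, scipy, OpenCV 4.12 (cv2) and the standard library are available. Lean on these libraries where they do the work, as an engineer would, in place of code of your own. Each camera call takes 0.05 s, during which the arm holds its last target.

### The job

The square-headed stop screw in the bridge over the wheel hub is already set: lock it without losing the setting. Fit the open-ended spanner down over the screw's square head, with its handle lying just short (anticlockwise, seen from above) of one of the two tie-bolt nuts so that the screw cannot follow clockwise, and let go of it; then push the jam nut's ball handle clockwise until the nut is down on the bridge and firmly nipped up, about 8 to 10 N at the ball, never more than 12 N. Leave the spanner on the head and do not disturb the other things on the bench.

Things in the scene. Friction and masses are not known exactly. Their poses are not given: they have to be found in the camera images.
- fixture: the end-play bridge, fixed to the bench: a grey steel bar 330 x 80 x 25 mm lying along the fixture's y axis, its top 117 mm above the bench, over a red wheel hub, on a 340 x 120 mm foot plate. It is held by two upright tie bolts 130 mm either side of its centre along y. Origin: centre of the foot's underside, z up; the screw stands on the z axis through it. The free space for the jam nut's handle is on the fixture's -x side
- tie_left (a point): centre of the top of the tie-bolt hex nut at +y of the fixture (147 mm above the bench): nut 16 mm high and 30 mm across flats (take it as a round of 16 mm radius) on a plate washer 60 x 60 x 14 mm that lies on the bridge; the bolt's end stands 12 mm above the nut. A spanner handle lying on this washer bears sideways on the nut
- tie_right (a point): the same for the tie-bolt nut at -y of the fixture
- screw_top (a point): centre of the top of the screw's square head, on the vertical screw axis, 161 mm above the bench. The head is 30 mm across flats and 28 mm high with a 3 mm bevel round its top; it starts 2 mm above the jam nut. x and y axes are square to the head's flats. When set, the head stands so that a spanner whose handle points along this point's -x axis (or +x axis) lies 1 to 7 degrees short of the tie-bolt nut at +y (or -y); in the other two ways round it has nothing to bear on
- screw_corner (a point): one top corner of the square head, 21 mm from the screw's axis; turning the screw by 20 degrees moves it 7.4 mm
- screw (a joint): angle of the stop screw in rad, positive clockwise from above. It turns in the bridge under 0.40 N m, 3.5 N at the jam nut's ball (up to about 5.5 N while it drags the fitted spanner along to the tie-bolt nut), so unless it is held it follows the nut as soon as that is seated
- jam_nut (a joint): how far the jam nut has been run down its thread, in rad, positive clockwise from above: negative while loose (-1.4 to -0.75 at the start), 0 when it is down on the bridge, where it goes no farther (it may read up to 0.03 while pushed hard)
- nip (a joint): how tightly the seated nut is wound up against the thread, in rad: 0 until the nut is down on the bridge, then 0.01 for each N m beyond 0.20 N m. Firmly nipped up is 0.005 or more while pushed (0.70 N m, 6.1 N square to the handle at the ball); 0.014 is overtightened (1.6 N m, 13.7 N). When let go it springs back to about 0.002 and stays. Its readings are too coarse to tell this: feel the force
- handle_ball (a point): centre of the ball (28 mm diameter) at the end of the jam nut's bar handle, 115 mm from the screw's axis and 159 mm above the bench. The bar is 11 mm thick and rises to the ball from 52 mm out. The nut is 53 mm over its corners and 14 mm thick, its top 131 mm above the bench. Running down it takes about 2 N at the ball; the ball's centre stays 70 mm or more from the tie bolts and a fitted spanner's middle line
- spanner: the loose open-ended spanner, forged steel, 0.4 to 0.8 kg, 232 mm long, lying flat on the bench. Origin: underside, near its balance point; x points along the handle to the jaw. Handle 24 mm wide and 12 mm thick, from 137 mm behind the origin to 30 mm ahead of it
- jaw (a point): centre of the spanner's jaw opening at its underside, 75 mm ahead of the spanner's origin along x, same axes. The jaw is open to +x, 32 mm wide between two prongs 17 mm wide, 40 mm long and 14 mm thick; its throat's end lies 17 mm behind this point. Fitted, this point is on the screw's axis and the spanner lies level on the jam nut (underside 131 mm above the bench), its handle on a plate washer
- bearing_race: bystander: a steel bearing ring 84 mm across, 24 mm high; origin at the centre of its underside
- grease_tin: bystander: a plain grey tin, 72 mm across, 90 mm high; origin at the centre of its underside
- hammer: bystander: a hammer 280 mm long lying on the bench beyond the spanner; origin at the middle of its length, on the bench
Not all that is in view belongs to the job. Of the things that look like the spanner, the larger one is meant.

How it is judged (in metres and radians):
On the way, in this order (a step that is already met when the one before it is completed fails the run):
1. the spanner is down over the screw's square head and let go (horizontal distance between jaw and screw_top below 0.01 m and z of jaw in the frame of screw_top below -0.022 m and angle between spanner's own z axis and vertical below 0.15 rad and contact force between the fingers and spanner below 0.1 N), for 0.2 s.
2. the jam nut is nipped up against the held screw (wound up by at least 0.005 rad, for 0.2 s) (value of joint nip above 0.005 rad and value of joint jam_nut above -0.03 rad and distance of screw_corner from where it was at the start of the episode below 0.0075 m and horizontal distance between jaw and screw_top below 0.01 m), for 0.2 s.
At the end, for the whole second after the job is handed in: the jam nut is down on the bridge (within 0.03 rad) and stays nipped (wind-up above 0.0005 rad), the screw's corner is within 7.5 mm (20 degrees) of its setting, and the spanner rests still on the head (jaw within 10 mm of the screw's axis and 20 mm or more below the head's top) (value of joint jam_nut above -0.03 rad and value of joint nip above 0.0005 rad and distance of screw_corner from where it was at the start of the episode below 0.0075 m and horizontal distance between jaw and screw_top below 0.01 m and z of jaw in the frame of screw_top below -0.02 m and linear speed of spanner below 0.02 m/s); the robot touches nothing.
It fails at once if the jam nut is overtightened (wound up by more than 0.014 rad: 1.6 N m, 13.7 N at the ball) (value of joint nip above 0.014 rad).
It fails at once if the bearing ring, tin or hammer is moved more than 30 mm (distance of any of bearing_race, grease_tin, hammer from where it was at the start of the episode above 0.03 m).
It also fails if it takes over 58 s, if anything falls off the work surface, if the arm or the gripper's body presses on something with over 40 N, if the wrist force passes 120 N, or if a joint passes its speed limit or range.

## Working session

There is one attempt and no reset: what is moved stays moved. The work goes in short steps, Python scripts to look and compute and a shell command to move; the robot and the scene stay as the last step left them, time stands still between calls to the robot, and variables do not carry over. Pictures are saved under pics/ and viewed, and the job is handed in when it is done.

```bash
mkdir -p pics
cat > h.py <<'E'
import numpy as np,cv2
from workcell import ctrl,imaging,workorder
def snap(n,f):
    info=imaging.camera_info(n); im=imaging.get_image(n); cv2.imwrite('pics/'+f+'.png',im)
    np.savez('pics/'+f+'.npz',K=np.array(info['camera_matrix'],float),k1=info['k1'],r=np.array(info['rvec'],float),t=np.array(info['tvec'],float)); return im
def load(f):
    d=np.load('pics/'+f+'.npz'); return d['K'],float(d['k1']),d['r'].reshape(3,1),d['t'].reshape(3,1)
def w2p(f,P):
    K,k,r,t=load(f); return cv2.projectPoints(np.array(P,float).reshape(-1,1,3),r,t,K,np.array([k,0,0,0.]))[0].reshape(-1,2)
def p2w(f,uv,z):
    K,k,r,t=load(f); n=cv2.undistortPoints(np.array(uv,float).reshape(-1,1,2),K,np.array([k,0,0,0.])).reshape(-1,2)
    R=cv2.Rodrigues(r)[0]; c=(-R.T@t).ravel(); d=np.c_[n,np.ones(len(n))]@R
    return c+d*((z-c[2])/d[:,2])[:,None]
def crop(f,x0,y0,x1,y1,s,o):
    im=cv2.imread('pics/'+f+'.png')[y0:y1,x0:x1]; cv2.imwrite('pics/'+o+'.png',cv2.resize(im,None,fx=s,fy=s,interpolation=cv2.INTER_CUBIC))
E
python3 - <<'E'
from h import *
for n in ['side','top','wrist']:
    snap(n,n+'0'); i=imaging.camera_info(n); print(n,i)
print(ctrl.get_obs())
E
```

```text
side {'camera_matrix': array([[478.15573748,   0.        , 283.62771921],
       [  0.        , 478.15573748, 214.50524791],
       [  0.        ,   0.        ,   1.        ]]), 'k1': -0.057111232231344705, 'rvec': array([ 0.43786075, -2.53123001,  1.45427228]), 'tvec': array([ 485.20969902,  227.66833316, 1266.97816215])}
top {'camera_matrix': array([[379.14871015,   0.        , 283.12528664],
       [  0.        , 379.14871015, 208.95154712],
       [  0.        ,   0.        ,   1.        ]]), 'k1': -0.007153289629085424, 'rvec': array([ 2.20239787, -2.17779112,  0.11509893]), 'tvec': array([ -72.19747412,  517.10104546, 1084.37624988])}
wrist {'camera_matrix': array([[308.30651165,   0.        , 280.79580963],
       [  0.        , 308.30651165, 206.8033361 ],
       [  0.        ,   0.        ,   1.        ]]), 'k1': -0.0011188084923124202, 'rvec': array([-2.41275431,  1.61927936,  0.22306483]), 'tvec': array([-623.64391683,  -33.42633778,  389.14356292])}
{'t': 0.15, 'qpos': array([-1.20001073e+00,  4.23686740e-01,  1.63047789e+00, -1.49501873e-05,
        1.08857944e+00, -1.89739457e-02]), 'qvel': array([-0.00011441, -0.00185362, -0.00274833, -0.00013597, -0.00036104,
       -0.00143582]), 'joint_torque': array([-2.00702189e-04, -5.44986963e+01, -2.73919433e+01,  6.44062017e-02,
        2.04044563e-02, -6.56432621e-05]), 'ee_pos': array([ 237.37203025, -577.74556633,  239.08122836]), 'orientation': array([-3.08101327e+00, -6.08156577e-01,  3.36870779e-04]), 'ft_force': array([ 0.03220834,  0.74697075, -1.22804005]), 'moment': array([-0.01415859,  0.04274055,  0.00612225]), 'width': 87.87282190567139}
```

View pics/top0.png

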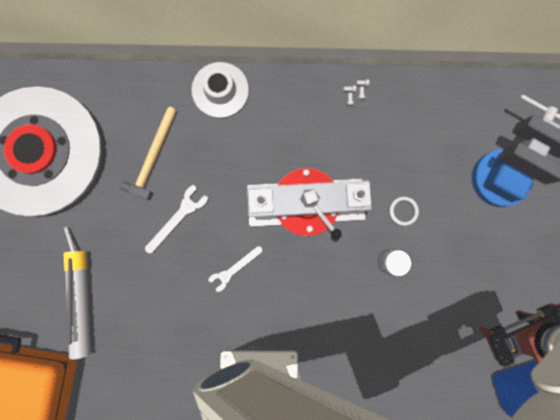

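View pics/side0.png

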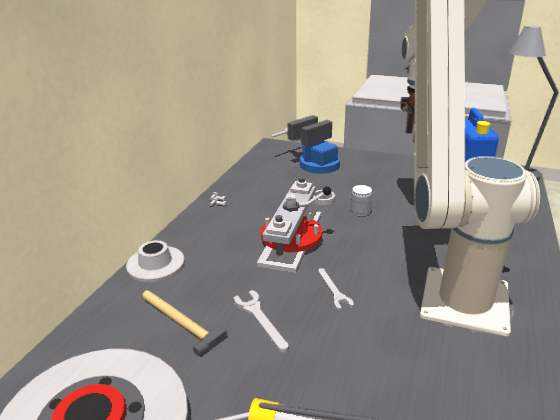

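View pics/wrist0.png

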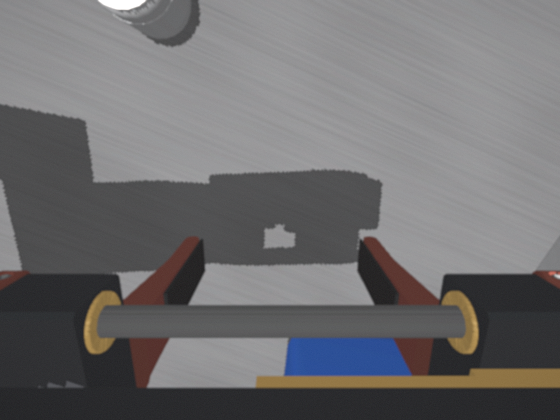

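Candidates for the spanner in the top picture: the larger one at (177,220) with its jaw at (196,196), and a smaller one at (236,268) with its jaw at (217,280). The hammer is at (155,150). I choose the larger one and check it close up.

Run:
```python
from h import *
crop('top0',130,170,270,300,5,'c1'); crop('top0',235,160,385,245,5,'c2')
for a,b in [((150,248),(198,193)),((260,250),(215,286))]:
    P=p2w('top0',[a,b],8); print(P, np.linalg.norm(P[0]-P[1]))
```

```text
[[400.31079371 319.60228514   8.        ]
 [563.22117493 185.09263604   8.        ]] 211.26437941147807
[[ 3.97722734e+02 -2.65260458e-01  8.00000000e+00]
 [ 2.92716851e+02  1.28369029e+02  8.00000000e+00]] 166.05124468326366
```

View pics/c1.png

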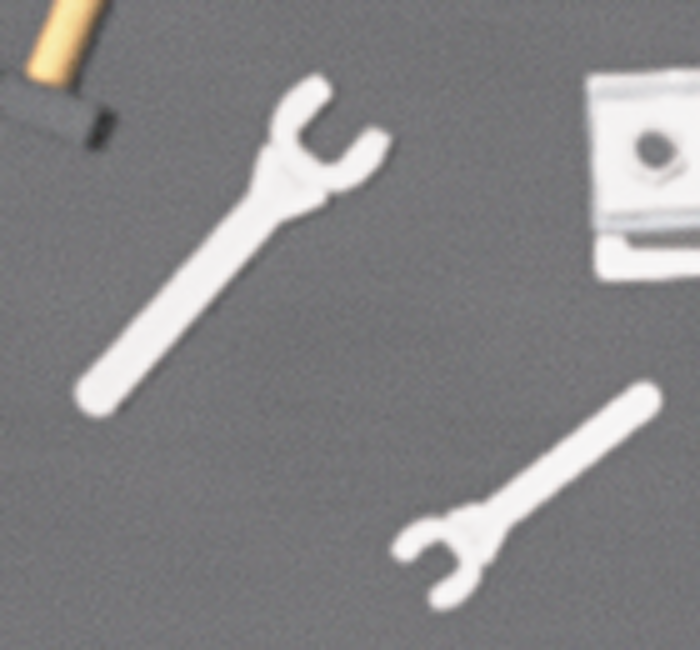

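View pics/c2.png

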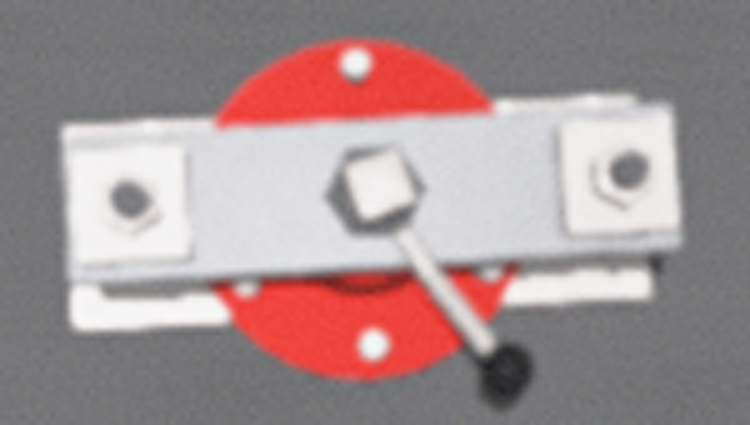

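```bash
cat >> h.py <<'E'
from scipy.spatial.transform import Rotation as Rn
def tool():
    o=ctrl.get_obs(); return np.array(o['ee_pos']),Rn.from_rotvec(o['orientation']).as_matrix(),o
def st():
    p,R,o=tool(); print('t',round(o['t'],2),'p',p.round(1),'x',R[:,0].round(3),'y',R[:,1].round(3),'F',np.round(o['ft_force'],2),'w',round(o['width'],1),'q',np.round(o['qpos'],2))
def go(target,yaw=None):
    """tool-axes shift (units of 5cm) and turn (0.1rad) to bring TCP to target and tool x axis heading to yaw(deg, mod 180)"""
    p,R,o=tool(); d=R.T@(np.array(target,float)-p)
    s='shift units %s'%np.round(d/50,3)
    if yaw is not None:
        h=np.degrees(np.arctan2(R[1,0],R[0,0])); e=(yaw-h+90)%180-90
        s+=' turn units total %.2f (heading %.1f->%.1f)'%(-np.radians(e)/0.1,h,yaw)
    print(s)
E
python3 - <<'E'
from h import *
st()
p,R,o=tool()
i=imaging.camera_info('wrist');Rc=cv2.Rodrigues(np.array(i['rvec']))[0];c=-Rc.T@np.array(i['tvec'])
print('cam in tool',R.T@(c-p)); print((Rc@R).round(3))
f='top0'
o1=np.array([130,170]);o2=np.array([235,160])
q=lambda L,o:np.array(L,float)/5+o
S=p2w(f,q([(90,408),(352,105),(318,80),(385,133),(325,150)],o1),12); print('spanner end, tipmid, tips, throat',S.round(1)); d=S[1]-S[0]; print(np.degrees(np.arctan2(d[1],d[0])),np.linalg.norm(d))
print('bolts z159',p2w(f,q([(130,200),(630,170)],o2),159).round(1))
print('washers z131',p2w(f,q([(128,202),(620,178)],o2),131).round(1))
print('screw',p2w(f,q([(380,185)],o2),161).round(1),'head corners',p2w(f,q([(347,165),(392,150),(410,202),(365,220)],o2),161).round(1))
print('ball',p2w(f,q([(503,370)],o2),159).round(1))
E
```

```text
t 0.15 p [ 237.4 -577.7  239.1] x [0.925 0.38  0.   ] y [ 0.38  -0.925 -0.001] F [ 0.03  0.75 -1.23] w 87.9 q [-1.2   0.42  1.63 -0.    1.09 -0.02]
cam in tool [  72.3414784    -1.08414649 -144.65218112]
[[-0.001  1.    -0.001]
 [-0.963 -0.001 -0.271]
 [-0.271  0.001  0.963]]
spanner end, tipmid, tips, throat [[390.  323.7  12. ]
 [568.7 177.4  12. ]
 [583.3 197.8  12. ]
 [552.4 157.6  12. ]
 [541.9 192.5  12. ]]
-39.28512250676117 230.9770976266206
bolts z159 [[ 528.8   -6.5  159. ]
 [ 547.7 -263.7  159. ]]
washers z131 [[ 530.7   -4.4  131. ]
 [ 546.8 -264.8  131. ]]
screw [[ 538.  -134.4  161. ]] head corners [[ 548.1 -117.4  161. ]
 [ 556.1 -140.5  161. ]
 [ 529.4 -149.8  161. ]
 [ 519.9 -126.8  161. ]]
ball [[ 444.1 -197.9  159. ]]
```

```bash
python3 -m crank '[{"travel":[0,0,-0.2],"turn":-1},{"travel":[0,0,-0.2],"turn":-1},{"travel":[0,0,-0.2],"turn":-1},{"travel":[0,0,-0.2],"turn":-1},{"travel":[0,0,-0.2],"turn":-1},{"travel":[0,0,-0.2],"turn":-1},{"travel":[0,0,-0.2],"turn":-1},{"travel":[0,0,-0.2],"turn":-1},{"travel":[0,0,-0.2],"turn":-1},{"travel":[0,0,-0.2],"turn":-1},{"travel":[0,0,-0.2],"turn":-1},{"travel":[0,0,-0.2],"turn":-1}]'
python3 - <<'E'
from h import *
st(); go([525,-135,350],96)
E
```

```text
t: 1.35
ee_pos: [236.3, -574.9, 357.2]
orientation: [-2.137, -2.285, -0.01]
ft_force: [-0.6, -0.4, 0.3]
width: 88.1
t 1.35 p [ 236.3 -574.9  357.2] x [-0.067  0.998  0.013] y [ 0.998  0.067 -0.004] F [-0.6  -0.39  0.25] w 88.1 q [-1.2   0.32  1.51 -0.    1.33 -1.27]
shift units [8.388 6.353 0.231] turn units total -0.38 (heading 93.8->96.0)
```

```bash
python3 -m crank '[{"travel":[0.7,0.53,0.02],"turn":0},{"travel":[0.7,0.53,0.02],"turn":0},{"travel":[0.7,0.53,0.02],"turn":0},{"travel":[0.7,0.53,0.02],"turn":0},{"travel":[0.7,0.53,0.02],"turn":0},{"travel":[0.7,0.53,0.02],"turn":0},{"travel":[0.7,0.53,0.02],"turn":0},{"travel":[0.7,0.53,0.02],"turn":0},{"travel":[0.7,0.53,0.02],"turn":0},{"travel":[0.7,0.53,0.02],"turn":0},{"travel":[0.7,0.53,0.02],"turn":0},{"travel":[0.7,0.53,0.02],"turn":0},{"travel":[0,0,0],"turn":0}]'
python3 - <<'E'
from h import *
st(); snap('wrist','w1'); st()
crop('w1',0,0,560,420,1.4,'w1b')
E
```

```text
t: 2.65
ee_pos: [533.0, -117.8, 347.4]
orientation: [-2.139, -2.284, -0.008]
ft_force: [-0.8, -0.0, -1.1]
width: 87.5
t 2.65 p [ 533.  -117.8  347.4] x [-0.066  0.998  0.012] y [ 0.998  0.066 -0.004] F [-0.76 -0.01 -1.05] w 87.5 q [-0.24  0.2   1.69  0.01  1.26 -0.31]
t 2.7 p [ 531.9 -119.4  347.3] x [-0.065  0.998  0.012] y [ 0.998  0.065 -0.005] F [-0.07  0.04 -1.21] w 87.8 q [-0.25  0.2   1.69  0.01  1.26 -0.32]
```

View pics/w1b.png

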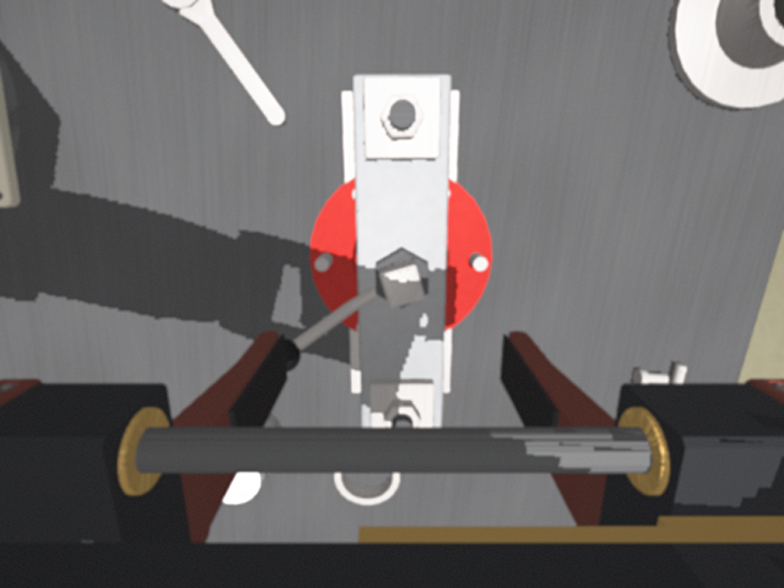

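Run:
```python
from h import *
st();snap('wrist','w2')
crop('w2',240,160,340,230,8,'w2a');crop('w2',240,50,340,130,7.5,'w2b')
```

```text
t 2.7 p [ 531.9 -119.4  347.3] x [-0.065  0.998  0.012] y [ 0.998  0.065 -0.005] F [-0.07  0.04 -1.21] w 87.8 q [-0.25  0.2   1.69  0.01  1.26 -0.32]
```

View pics/w2a.png

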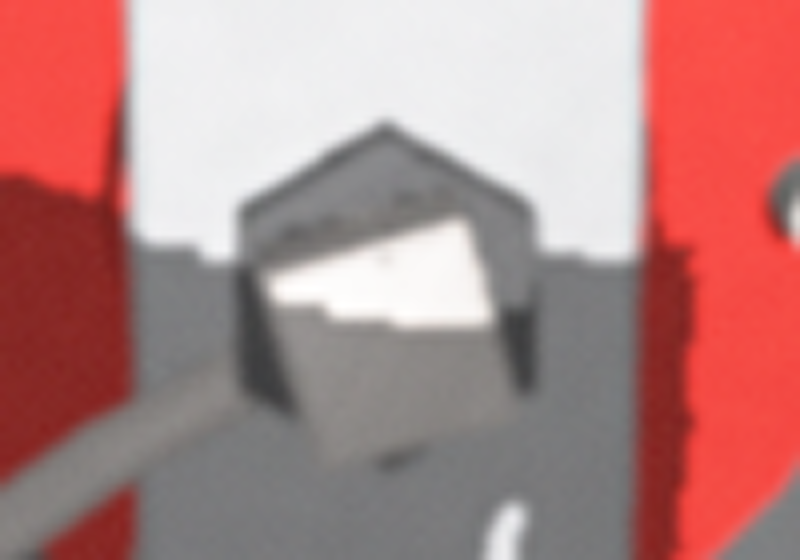

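View pics/w2b.png

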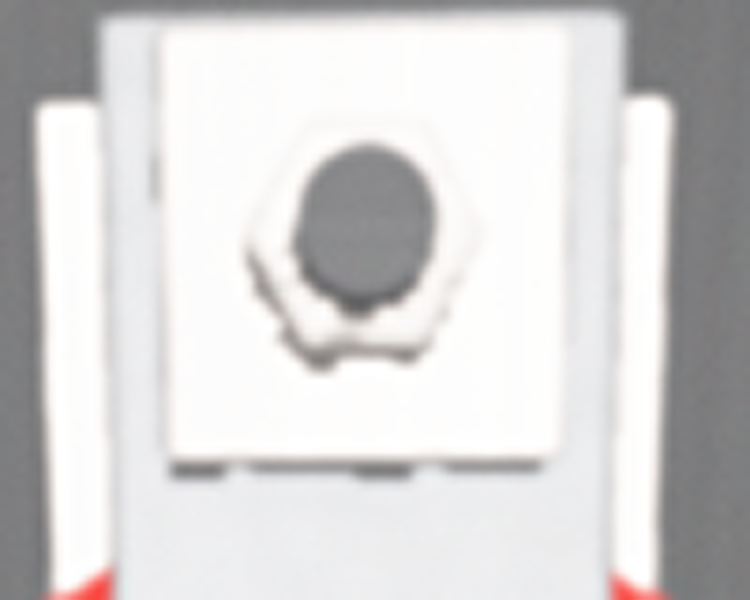

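Run:
```python
from h import *
f='w2'
c=np.array([(262,270),(462,215),(515,410),(325,468)])/8+[240,160]
P=p2w(f,c,160);print(P.round(1),P.mean(0).round(1))
for i in range(4):
    d=P[(i+1)%4]-P[i];print(np.degrees(np.arctan2(d[1],d[0])).round(1),np.linalg.norm(d).round(1))
b=np.array([(368,215),])/7.5+[240,50];print('bolt L',p2w(f,b,159))
w=np.array([(160,30),(570,28),(558,458),(172,460)])/7.5+[240,50];W=p2w(f,w,131);print(W.round(1),W.mean(0).round(1))
e=np.array([(128,30),(132,500),(648,30),(632,500)])/8+[240,160];E=p2w(f,e,117);print(E.round(1))
d=E[0]-E[1];print(np.degrees(np.arctan2(d[1],d[0])));d=E[2]-E[3];print(np.degrees(np.arctan2(d[1],d[0])))
print('ball',p2w(f,[(289/1.4,353/1.4)],159))
go([485,245,200],-39.3)
```

```text
[[ 520.2 -122.2  160. ]
 [ 547.2 -112.6  160. ]
 [ 556.8 -139.9  160. ]
 [ 530.7 -150.2  160. ]] [ 538.7 -131.2  160. ]
19.4 28.6
-70.6 28.9
-158.5 28.0
110.6 29.9
bolt L [[529.8067181   -2.65447868 159.        ]]
[[498.7  23.8 131. ]
 [557.2  27.7 131. ]
 [560.9 -30.9 131. ]
 [503.3 -34.9 131. ]] [530.   -3.6 131. ]
[[ 496.9  -95.9  117. ]
 [ 500.8 -170.9  117. ]
 [ 575.8  -90.8  117. ]
 [ 580.6 -165.6  117. ]]
92.95834036498192
93.6561391000531
ball [[ 446.7730335  -197.25969607  159.        ]]
shift units [ 7.325 -0.438  3.033] turn units total -8.21 (heading 93.6->-39.3)
```

```bash
python3 -m crank '[{"travel":[0.75,-0.05,0.06],"turn":0},{"travel":[0.75,-0.05,0.06],"turn":0},{"travel":[0.75,-0.05,0.06],"turn":0},{"travel":[0.75,-0.05,0.06],"turn":0},{"travel":[0.75,-0.05,0.06],"turn":0},{"travel":[0.75,-0.05,0.06],"turn":0},{"travel":[0.75,-0.05,0.06],"turn":0},{"travel":[0.75,-0.05,0.06],"turn":0},{"travel":[0.75,-0.05,0.06],"turn":0},{"travel":[0,0,0.06],"turn":-1},{"travel":[0,0,0.06],"turn":-1},{"travel":[0,0,0.06],"turn":-1},{"travel":[0,0,0.06],"turn":-1},{"travel":[0,0,0.06],"turn":-1},{"travel":[0,0,0.06],"turn":-1},{"travel":[0,0,0],"turn":-1},{"travel":[0,0,0],"turn":-1},{"travel":[0,0,0],"turn":-0.2},{"travel":[0,0,0],"turn":0}]'
python3 - <<'E'
from h import *
st(); snap('wrist','w3'); crop('w3',0,0,560,420,1.4,'w3b')
E
```

```text
t: 4.65
ee_pos: [486.6, 195.2, 303.3]
orientation: [-1.065, -2.946, 0.002]
ft_force: [-1.0, -0.5, 0.7]
width: 88.0
t 4.65 p [486.6 195.2 303.3] x [-0.769  0.639  0.008] y [ 0.639  0.769 -0.004] F [-1.02 -0.45  0.71] w 88.0 q [ 0.36  0.21  1.78  0.01  1.16 -0.52]
```

View pics/w3b.png

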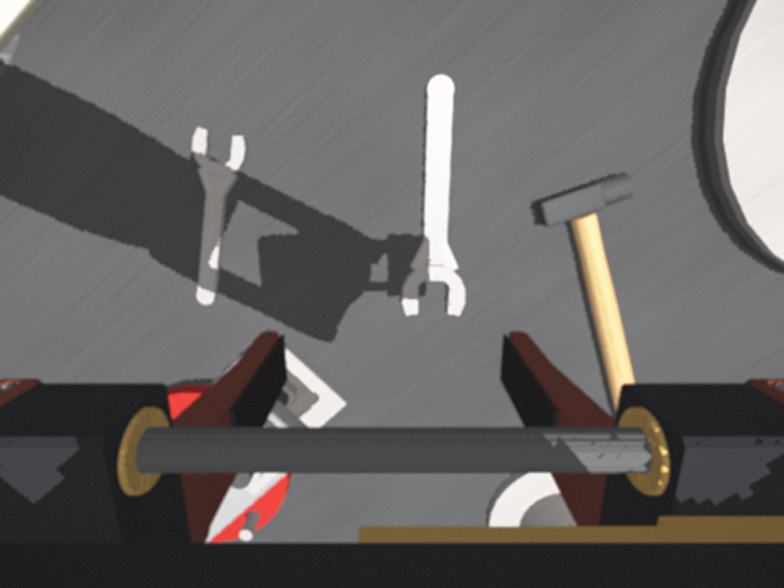

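Run:
```python
from h import *
crop('w3',270,40,350,235,4,'w3c')
```

```text
(no output)
```

View pics/w3c.png

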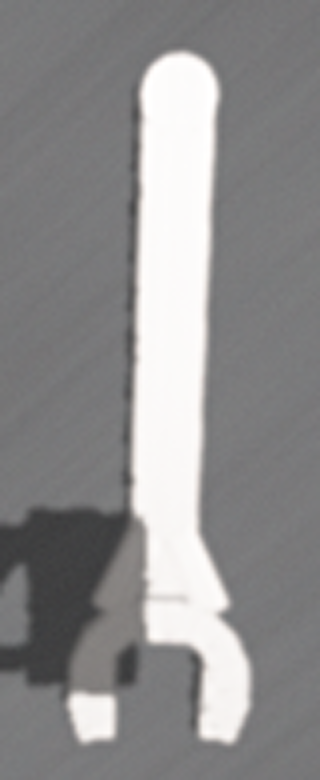

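Run:
```python
from h import *
c=np.array([(180,52),(179,100),(167,500),(157.5,690),(157.5,643),(158,743)])/4+[270,40]
P=p2w('w3',c,13);print(P.round(1))
A=P[1]; 
for k in (2,3,5):
  d=P[k]-P[1];print(np.degrees(np.arctan2(d[1],d[0])).round(2))
d=P[3]-P[1];u=d/np.linalg.norm(d)
print('dist end->throat',(P[4]-P[0])@u,'end->tip',(P[5]-P[0])@u)
J=P[1]+u*((P[4]-P[1])@u+17);O=J-75*u;print('jaw',J,'origin',O,'alt origin from end',P[0]+u*137)
go([O[0],O[1],150],np.degrees(np.arctan2(u[1],u[0]))+0)
```

```text
[[389.4 330.2  13. ]
 [400.4 321.1  13. ]
 [500.  237.5  13. ]
 [552.6 191.5  13. ]
 [538.6 202.6  13. ]
 [568.8 178.9  13. ]]
-40.02
-40.42
-40.19
dist end->throat 196.31402931191366 end->tip 234.6619049318309
jaw [551.93547289 192.04217093  13.        ] origin [494.83905636 240.67342857  13.        ] alt origin from end [493.6828377  241.34246856  13.        ]
shift units [0.429 0.817 3.066] turn units total 0.11 (heading 140.2->-40.4)
```

```bash
python3 -m crank '[{"travel":[0.12,0.22,0.6],"turn":0},{"travel":[0.12,0.22,0.8],"turn":0},{"travel":[0.12,0.22,0.8],"turn":0},{"travel":[0.08,0.18,0.8],"turn":0},{"travel":[0,0,0.6],"turn":0},{"travel":[0,0,0],"turn":0},{"travel":[0,0,0],"turn":0}]'
python3 - <<'E'
from h import *
st(); snap('wrist','w4'); crop('w4',0,0,560,420,1.4,'w4b');st();go([495,240.3,20],-40.2)
E
```

```text
t: 5.4
ee_pos: [499.9, 241.9, 121.2]
orientation: [-1.093, -2.943, -0.006]
ft_force: [0.8, 0.6, 0.2]
width: 87.9
t 5.4 p [499.9 241.9 121.2] x [-0.758  0.653  0.003] y [0.653 0.758 0.003] F [0.76 0.57 0.22] w 87.9 q [ 0.43  0.49  1.86  0.01  0.79 -0.44]
t 5.45 p [499.9 241.8 121.4] x [-0.758  0.653  0.003] y [0.653 0.758 0.003] F [-0.53 -0.52 -0.78] w 87.7 q [ 0.43  0.49  1.86  0.01  0.79 -0.44]
shift units [ 0.048 -0.092  2.028] turn units total -0.09 (heading 139.3->-40.2)
```

View pics/w4b.png

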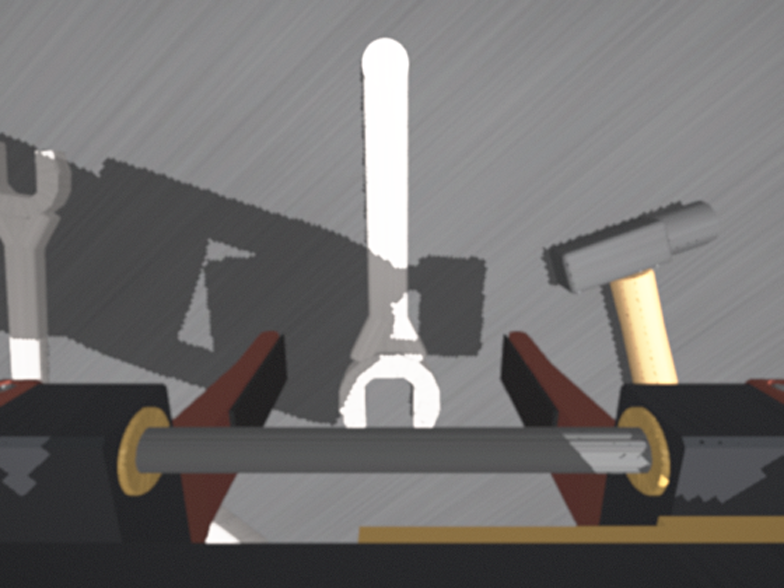

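Run:
```python
from h import *
c=np.array([(385,38),(386,100),(387.5,240),(388.5,378),(389.5,405)])/1.4
P=p2w('w4',c,13);print(P.round(1))
d=P[4]-P[1];u=d/np.linalg.norm(d);print(np.degrees(np.arctan2(u[1],u[0])))
O=P[1]+u*((P[3]-P[1])@u+17-75);print(O,P[0]+137*u);go([O[0],O[1],20],np.degrees(np.arctan2(u[1],u[0])))
```

```text
[[389.5 330.4  13. ]
 [412.5 311.1  13. ]
 [470.7 261.5  13. ]
 [538.7 203.3  13. ]
 [553.9 191.   13. ]]
-40.35179284281346
[494.76993005 241.15666809  13.        ] [493.8998019 241.6971333  13.       ]
shift units [ 0.063 -0.082  2.028] turn units total -0.07 (heading 139.3->-40.4)
```

```bash
python3 -m crank '[{"travel":[0.06,-0.08,0.4],"turn":-0.08},{"travel":[0,0,0.5],"turn":0},{"travel":[0,0,0.5],"turn":0},{"travel":[0,0,0.3],"turn":0},{"travel":[0,0,0],"turn":0}]'
python3 - <<'E'
from h import *
st(); go([494.5,241,20],-40.3)
E
```

```text
t: 5.95
ee_pos: [503.0, 243.3, 44.8]
orientation: [1.084, 2.937, 0.027]
ft_force: [0.1, 0.6, 0.2]
width: 87.9
t 5.95 p [503.  243.3  44.8] x [-0.76   0.65  -0.005] y [0.649 0.76  0.02 ] F [0.09 0.59 0.18] w 87.9 q [ 0.43  0.61  1.89  0.01  0.62 -0.44]
shift units [ 0.101 -0.155  0.492] turn units total -0.04 (heading 139.5->-40.3)
```

```bash
python3 -m crank '[{"travel":[0.1,-0.17,0.2],"turn":0},{"travel":[0.02,-0.03,0.2],"turn":0},{"travel":[0.0,0,0.08],"turn":0},{"travel":[0,0,0],"turn":0}]'
python3 - <<'E'
from h import *
st(); go([494.5,241,20],-40.3)
E
```

```text
t: 6.35
ee_pos: [496.4, 241.4, 24.7]
orientation: [1.083, 2.93, 0.036]
ft_force: [0.0, 1.4, 1.3]
width: 87.9
t 6.35 p [496.4 241.4  24.7] x [-0.76   0.65  -0.008] y [0.65  0.759 0.028] F [0.05 1.44 1.31] w 87.9 q [ 0.43  0.64  1.91  0.01  0.56 -0.44]
shift units [ 0.025 -0.034  0.092] turn units total -0.05 (heading 139.4->-40.3)
```

```bash
python3 -m crank '[{"travel":[0.02,-0.04,0.1],"turn":0},{"travel":[0,0,0],"turn":0}]'; python3 -m crank '[{"travel":[0,0,0],"turn":0},{"travel":[0,0,0],"turn":0},{"travel":[0,0,0],"turn":0},{"travel":[0,0,0],"turn":0},{"travel":[0,0,0],"turn":0},{"travel":[0,0,0],"turn":0},{"travel":[0,0,0],"turn":0},{"travel":[0,0,0],"turn":0}]' -1
python3 - <<'E'
from h import *
st()
E
```

```text
t: 6.55
ee_pos: [495.6, 241.1, 20.3]
orientation: [1.083, 2.929, 0.038]
ft_force: [0.0, -0.5, 0.0]
width: 87.8
t: 7.35
ee_pos: [496.3, 241.4, 21.0]
orientation: [1.082, 2.928, 0.04]
ft_force: [1.0, 0.2, 0.0]
width: 27.4
t 7.35 p [496.3 241.4  21. ] x [-0.759  0.65  -0.01 ] y [0.65  0.759 0.031] F [0.99 0.24 0.  ] w 27.4 q [ 0.43  0.65  1.91  0.01  0.55 -0.44]
```

```bash
python3 -m crank '[{"travel":[0,0,0],"turn":0},{"travel":[0,0,0],"turn":0},{"travel":[0,0,0],"turn":0},{"travel":[0,0,0],"turn":0}]' ; python3 -m crank '[{"travel":[0,0,-0.3],"turn":0},{"travel":[0,0,-0.6],"turn":0},{"travel":[0,0,-0.6],"turn":0},{"travel":[0,0,-0.6],"turn":0},{"travel":[0,0,-0.7],"turn":0},{"travel":[0,0,-0.7],"turn":0},{"travel":[0,0,-0.7],"turn":0},{"travel":[0,0,0],"turn":0},{"travel":[0,0,0],"turn":0}]'
python3 - <<'E'
from h import *
st(); snap('wrist','w5'); crop('w5',0,0,560,420,1.4,'w5b');snap('side','s5');crop('s5',150,120,430,330,2.8,'s5b')
E
```

```text
t: 7.75
ee_pos: [496.0, 241.1, 20.9]
orientation: [1.081, 2.929, 0.039]
ft_force: [0.7, -0.3, -0.0]
width: 23.5
t: 8.65
ee_pos: [483.2, 234.6, 236.9]
orientation: [1.087, 2.939, 0.022]
ft_force: [-0.2, 0.1, -8.0]
width: 23.7
t 8.65 p [483.2 234.6 236.9] x [-0.759  0.651 -0.002] y [0.651 0.759 0.016] F [-0.2   0.08 -7.95] w 23.7 q [ 0.43  0.29  1.84  0.01  1.   -0.44]
```

View pics/w5b.png

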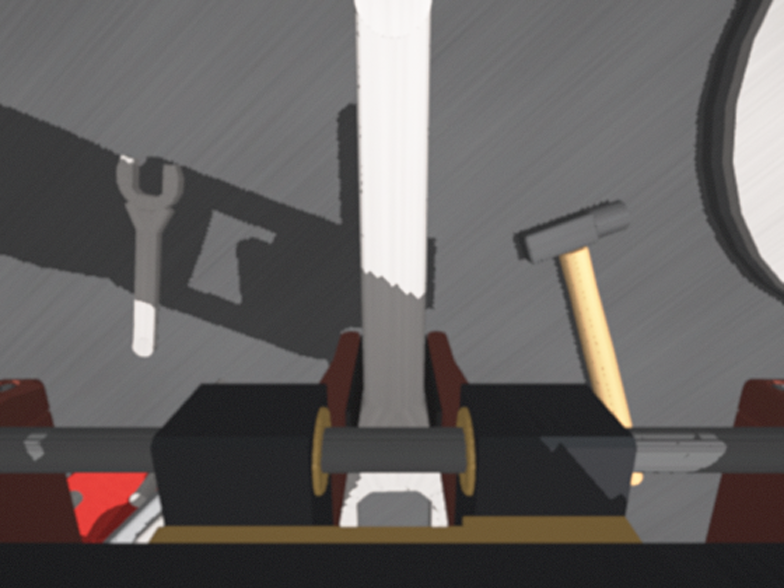

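View pics/s5b.png

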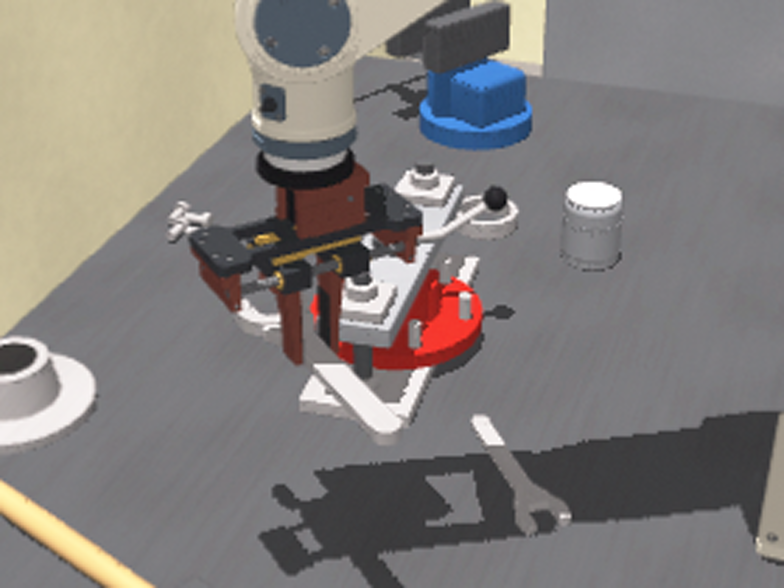

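```bash
python3 - <<'E'
from h import *
f='w5'; p,R,o=tool(); st()
# predict with origin tool offset a (along -x_tool to jaw), lateral 0, top at tool z=+21-12
from itertools import product
def pt(s,l,z): # s ahead of origin toward jaw (=-x tool), lateral tool y, z above underside
    O=np.array([ox,oy,21]); return p+R@(O+np.array([-s,l,-z]))
G=np.array([496.1,241.2,21]);d=np.array([494.5,241.1])-G[:2]
c,s=-.759,.651
ox=d@[-.759,.651];oy=d@[.651,.759];print('ox,oy',ox,oy)
for n,(s_,l,z) in dict(end=(-137,0,12),hl=(-80,-12,12),hr=(-80,12,12),hl2=(-40,-12,12),hr2=(-40,12,12),th=(58,0,14),jl=(75,-16,14),jr=(75,16,14),thlow=(58,0,0)).items():
    print(n,(w2p(f,[pt(s_,l,z)])*1.4).round(1))
E
python3 - <<'E'
import sys;sys.path.insert(0,'.')
from h import *
crop('w5',220,300,350,380,6,'w5c')
E
```

```text
t 8.75 p [483.3 234.6 236.1] x [-0.759  0.651 -0.002] y [0.651 0.759 0.015] F [-0.74  0.02 -7.42] w 24.0 q [ 0.43  0.29  1.84  0.01  1.   -0.44]
ox,oy 1.1493000000000209 -1.1175000000000104
end [[392.9 -44.8]]
hl [[358.  151.1]]
hr [[428.3 151. ]]
hl2 [[360.5 265.7]]
hr2 [[426.1 265.7]]
th [[393.5 493. ]]
jl [[356.7 525.7]]
jr [[430.4 525.7]]
thlow [[393.5 470.7]]
```

View pics/w5c.png

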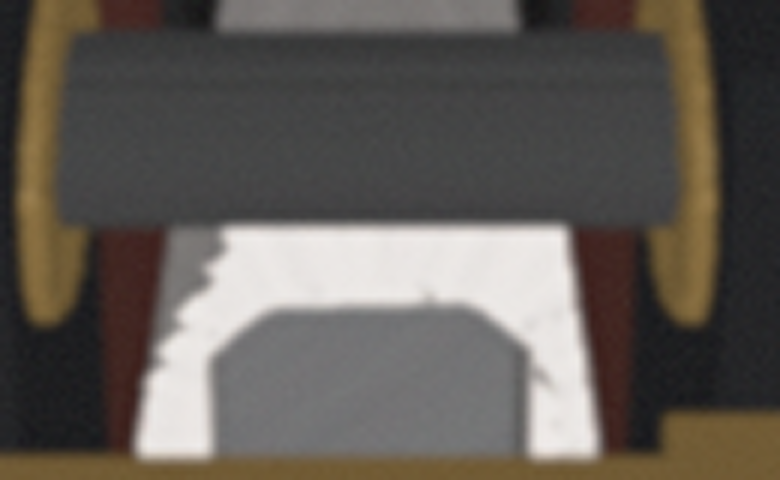

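```bash
python3 -m crank '[{"travel":[0,0,0],"turn":0.6},{"travel":[0,0,0],"turn":0.9},{"travel":[0,0,0],"turn":0.9},{"travel":[0,0,0],"turn":0.9},{"travel":[0,0,0],"turn":0.9},{"travel":[0,0,0],"turn":0.9},{"travel":[0,0,0],"turn":0.2},{"travel":[-0.3,-0.08,0.05],"turn":0},{"travel":[-0.6,-0.16,0.05],"turn":0},{"travel":[-0.6,-0.16,0.05],"turn":0},{"travel":[-0.6,-0.16,0.05],"turn":0},{"travel":[-0.6,-0.16,0.05],"turn":0},{"travel":[-0.6,-0.16,0.05],"turn":0},{"travel":[-0.6,-0.16,0.05],"turn":0},{"travel":[-0.6,-0.16,0.05],"turn":0},{"travel":[-0.5,-0.1,0.05],"turn":0},{"travel":[0,0,0],"turn":0},{"travel":[0,0,0],"turn":0}]'
python3 - <<'E'
from h import *
st(); go([513.7,-61.2,195],109.8)
E
```

```text
t: 10.55
ee_pos: [483.9, -43.1, 185.4]
orientation: [-1.809, -2.539, 0.038]
ft_force: [-0.2, 0.3, -7.2]
width: 24.0
t 10.55 p [483.9 -43.1 185.4] x [-0.327  0.945  0.005] y [ 0.945  0.327 -0.034] F [-0.23  0.34 -7.25] w 24.0 q [-0.11  0.31  1.95 -0.01  0.91 -0.43]
shift units [-0.536  0.438 -0.209] turn units total -0.13 (heading 109.1->109.8)
```

```bash
python3 -m crank '[{"travel":[0,0.1,-0.4],"turn":-0.1},{"travel":[-0.15,0.15,-0.1],"turn":0},{"travel":[-0.2,0.15,0],"turn":0},{"travel":[-0.15,0.05,0],"turn":0},{"travel":[0,0,0],"turn":0},{"travel":[0,0,0],"turn":0}]'
python3 - <<'E'
from h import *
st(); go([513.7,-61.2,195],109.8)
snap('wrist','w6'); crop('w6',0,0,560,420,1.4,'w6b'); crop('w6',220,300,350,380,6,'w6c')
E
```

```text
t: 11.15
ee_pos: [514.3, -59.1, 206.3]
orientation: [-1.787, -2.549, 0.042]
ft_force: [-0.2, -0.1, -8.5]
width: 23.4
t 11.15 p [514.3 -59.1 206.3] x [-0.341  0.94   0.008] y [ 0.939  0.341 -0.039] F [-0.21 -0.09 -8.5 ] w 23.4 q [-0.13  0.33  1.87 -0.01  0.98 -0.47]
shift units [-0.037 -0.017  0.227] turn units total 0.02 (heading 109.9->109.8)
```

View pics/w6b.png

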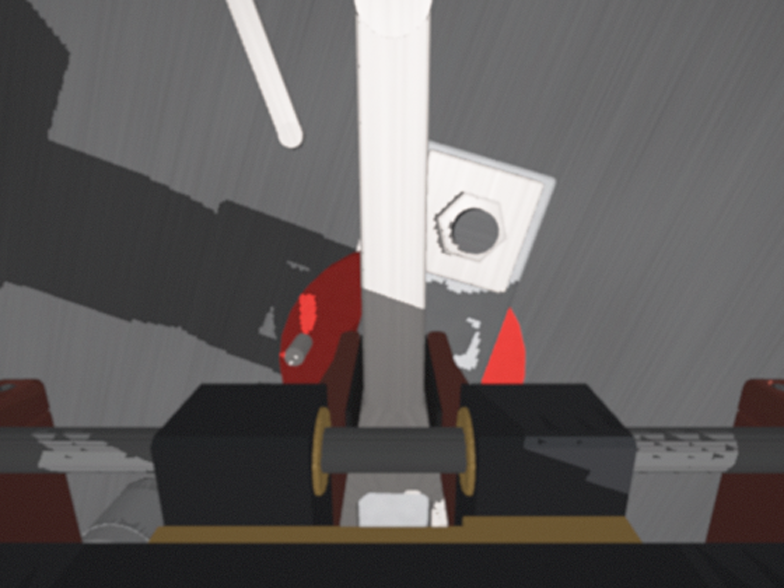

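View pics/w6c.png

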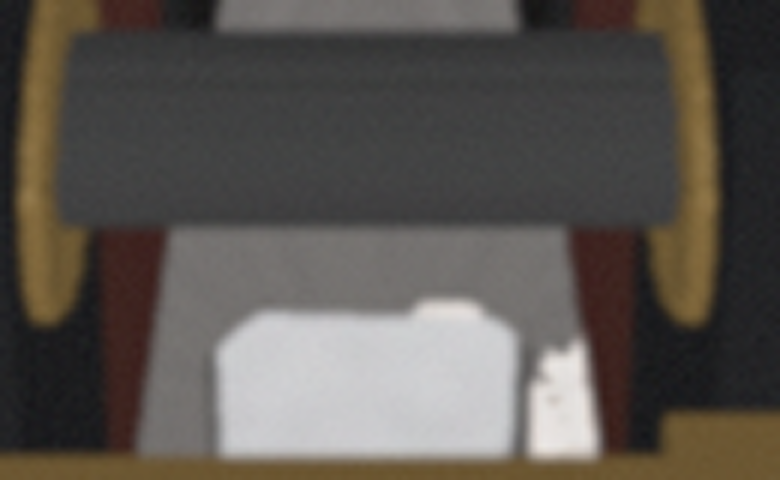

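Run:
```python
from h import *
for z in (161,131,117): print(z,p2w('w6',[(281,353),(281,374)],z).round(1))
a=w2p('w6',[[538.3,-131.7,161]]);print('head centre px',a)
u=np.array([-.339,.941]);v=np.array([.941,.339]);S=np.array([538.3,-131.7])
for i,j in((15,15),(15,-15),(-15,15),(-15,-15)):
  q=S+i*u+j*v;print(i,j,w2p('w6',[[q[0],q[1],158]]))
p,R,o=tool(); J=p+R@np.array([-73.7,-.7,21]);print('jaw pt',J)
b=np.array([(474,231)])/1.4;print('bolt L z159',p2w('w6',b,159))
```

```text
161 [[ 541.8 -144.8  161. ]
 [ 548.2 -162.5  161. ]]
131 [[ 549.5 -169.5  131. ]
 [ 556.9 -190.   131. ]]
117 [[ 553.  -181.   117. ]
 [ 560.9 -202.8  117. ]]
head centre px [[282.64584779 337.38492609]]
15 15 [[303.68680567 317.36664915]]
15 -15 [[262.09820478 316.33748943]]
-15 15 [[302.8535315  352.39964586]]
-15 -15 [[262.69823588 351.23521101]]
jaw pt [ 537.85358066 -128.70419643  184.75240257]
bolt L z159 [[528.25890109  -2.65651368 159.        ]]
```

Run:
```python
from h import *
snap('side','s6');crop('s6',220,140,360,240,5.6,'s6b');snap('top','t6');crop('t6',200,140,400,280,4,'t6b');st()
p,R,o=tool(); J=p+R@np.array([-73.7,-.7,21]);print('jaw',J)
for f in('s6','t6'):
  print(f,'jaw tips pred', w2p(f,[p+R@np.array(q) for q in [(-96.7,-16.7,21),(-96.7,15.3,21),(-96.7,-33,7),(-96.7,32,7),(-56.7,-.7,7)]]).round(1).tolist(),'head',w2p(f,[[538.3,-131.7,161]]).round(1))
```

```text
t 11.3 p [514.1 -58.9 206.6] x [-0.341  0.94   0.008] y [ 0.939  0.341 -0.039] F [ 0.02  0.92 -6.9 ] w 23.4 q [-0.13  0.33  1.87 -0.01  0.98 -0.47]
jaw [ 537.71982952 -128.55368252  185.05512019]
s6 jaw tips pred [[296.0, 184.7], [285.6, 185.2], [301.2, 180.3], [279.9, 181.3], [290.7, 186.6]] head [[291.1 194.8]]
t6 jaw tips pred [[320.4, 199.0], [316.0, 187.0], [323.4, 204.3], [314.3, 179.7], [303.6, 197.4]] head [[310.  196.9]]
```

View pics/s6b.png

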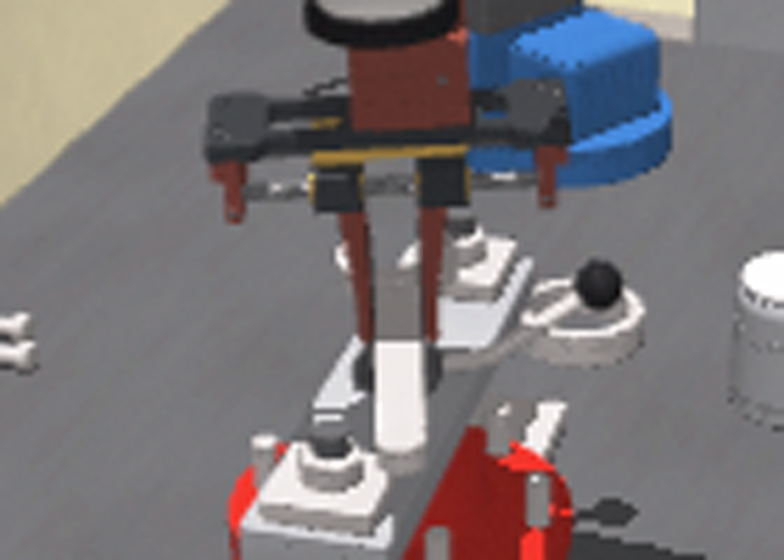

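View pics/t6b.png

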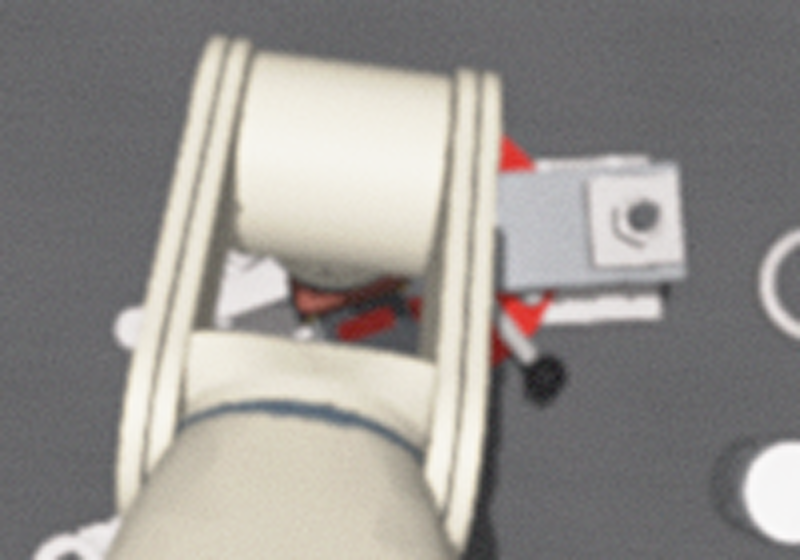

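```bash
cat >> h.py <<'E'
def jaw(tx=538.0,ty=-131.0):
    p,R,o=tool(); J=p+R@np.array([-73.7,-.7,21]); d=R.T@np.array([tx-J[0],ty-J[1],0])
    print('jaw',J.round(1),'need xy units',np.round(d/50,3),'heading',np.degrees(np.arctan2(R[1,0],R[0,0])).round(1))
E
python3 -m crank '[{"travel":[-0.05,-0.01,0.15],"turn":0},{"travel":[0,0,0.15],"turn":0},{"travel":[0,0,0],"turn":0},{"travel":[0,0,0],"turn":0}]'
python3 - <<'E'
from h import *
st(); jaw()
E
```

```text
t: 11.7
ee_pos: [512.9, -61.3, 189.7]
orientation: [-1.785, -2.548, 0.043]
ft_force: [-0.7, 0.1, -6.9]
width: 23.9
t 11.7 p [512.9 -61.3 189.7] x [-0.341  0.94   0.009] y [ 0.939  0.341 -0.04 ] F [-0.69  0.11 -6.88] w 23.9 q [-0.14  0.35  1.88 -0.01  0.95 -0.48]
jaw [ 536.5 -130.9  168.1] need xy units [-0.011  0.027 -0.001] heading 110.0
```

```bash
python3 -m crank '[{"travel":[-0.01,0.03,0.05],"turn":0},{"travel":[0,0.005,0.06],"turn":0},{"travel":[0,0,0],"turn":0}]'
python3 - <<'E'
from h import *
st(); jaw()
E
```

```text
t: 12.0
ee_pos: [514.7, -61.1, 183.8]
orientation: [-1.785, -2.549, 0.043]
ft_force: [-0.3, -0.0, -7.4]
width: 23.7
t 12.0 p [514.7 -61.1 183.8] x [-0.341  0.94   0.008] y [ 0.939  0.341 -0.039] F [-0.28 -0.01 -7.38] w 23.7 q [-0.14  0.36  1.88 -0.01  0.94 -0.48]
jaw [ 538.4 -130.8  162.2] need xy units [-0.002 -0.009  0.   ] heading 110.0
```

Aligned just above the head. I lower in small steps and watch the force.

```bash
python3 -m crank '[{"travel":[0,-0.005,0.05],"turn":0},{"travel":[0,0,0.05],"turn":0},{"travel":[0,0,0.05],"turn":0},{"travel":[0,0,0],"turn":0}]'
python3 - <<'E'
from h import *
st(); jaw()
E
```

```text
t: 12.4
ee_pos: [514.3, -61.3, 175.8]
orientation: [-1.785, -2.549, 0.042]
ft_force: [-1.0, 0.1, -7.6]
width: 23.7
t 12.4 p [514.3 -61.3 175.8] x [-0.342  0.94   0.008] y [ 0.939  0.342 -0.039] F [-0.97  0.05 -7.62] w 23.7 q [-0.14  0.37  1.89 -0.01  0.92 -0.48]
jaw [ 538.  -130.9  154.3] need xy units [-0.002 -0.001  0.   ] heading 110.0
```

```bash
python3 -m crank '[{"travel":[0,0,0.06],"turn":0},{"travel":[0,0,0.06],"turn":0},{"travel":[0,0,0.06],"turn":0},{"travel":[0,0,0],"turn":0}]'
python3 - <<'E'
from h import *
st(); jaw()
E
```

```text
t: 12.8
ee_pos: [514.2, -61.4, 166.1]
orientation: [-1.786, -2.55, 0.042]
ft_force: [0.6, 0.1, -7.6]
width: 23.9
t 12.8 p [514.2 -61.4 166.1] x [-0.342  0.94   0.008] y [ 0.939  0.342 -0.038] F [ 0.62  0.15 -7.57] w 23.9 q [-0.14  0.39  1.9  -0.01  0.9  -0.48]
jaw [ 537.9 -131.   144.6] need xy units [-0.001  0.002 -0.   ] heading 110.0
```

```bash
python3 -m crank '[{"travel":[0,0,0.06],"turn":0},{"travel":[0,0,0.06],"turn":0},{"travel":[0,0,0.05],"turn":0},{"travel":[0,0,0],"turn":0}]'
python3 - <<'E'
from h import *
st(); jaw()
E
```

```text
t: 13.2
ee_pos: [514.1, -61.4, 157.0]
orientation: [-1.786, -2.55, 0.041]
ft_force: [-0.0, 0.4, -7.2]
width: 23.8
t 13.2 p [514.1 -61.4 157. ] x [-0.342  0.94   0.008] y [ 0.939  0.342 -0.038] F [-0.01  0.42 -7.24] w 23.8 q [-0.14  0.4   1.9  -0.01  0.88 -0.48]
jaw [ 537.9 -131.1  135.5] need xy units [ 0.     0.003 -0.   ] heading 110.0
```

```bash
python3 -m crank '[{"travel":[0,0,0.05],"turn":0},{"travel":[0,0,0.04],"turn":0},{"travel":[0,0,0],"turn":0}]'
python3 - <<'E'
from h import *
st(); jaw()
E
```

```text
t: 13.5
ee_pos: [514.3, -61.3, 152.8]
orientation: [-1.786, -2.55, 0.041]
ft_force: [-1.2, 0.9, -4.1]
width: 23.6
t 13.5 p [514.3 -61.3 152.8] x [-0.342  0.94   0.008] y [ 0.939  0.342 -0.037] F [-1.24  0.85 -4.08] w 23.6 q [-0.14  0.41  1.9  -0.01  0.87 -0.48]
jaw [ 538.  -130.9  131.3] need xy units [-0.002 -0.     0.   ] heading 110.0
```

```bash
python3 -m crank '[{"travel":[0,0,0],"turn":0},{"travel":[0,0,0],"turn":0},{"travel":[0,0,0],"turn":0},{"travel":[0,0,0],"turn":0},{"travel":[0,0,0],"turn":0}]' 0.0
python3 - <<'E'
from h import *
st()
E
python3 -m crank '[{"travel":[0,0,-0.2],"turn":0},{"travel":[0,0,-0.4],"turn":0},{"travel":[0,0,-0.6],"turn":0},{"travel":[0,0,-0.8],"turn":0},{"travel":[0.3,0,-0.8],"turn":0},{"travel":[0.3,0,-0.5],"turn":0},{"travel":[0,0,0],"turn":0},{"travel":[0,0,0],"turn":0}]'
python3 - <<'E'
from h import *
st(); snap('wrist','w7'); crop('w7',0,0,560,420,1.4,'w7b')
E
```

```text
t: 14.0
ee_pos: [516.7, -61.8, 155.0]
orientation: [-1.789, -2.554, 0.037]
ft_force: [1.1, 1.8, -0.2]
width: 43.6
t 14.0 p [516.7 -61.8 155. ] x [-0.341  0.94   0.005] y [ 0.939  0.341 -0.032] F [ 1.09  1.76 -0.21] w 43.6 q [-0.14  0.4   1.9  -0.01  0.87 -0.48]
t: 14.8
ee_pos: [511.5, -31.9, 330.7]
orientation: [-1.791, -2.555, 0.035]
ft_force: [-0.3, 0.3, -0.5]
width: 43.8
t 14.8 p [511.5 -31.9 330.7] x [-0.341  0.94   0.005] y [ 0.94   0.341 -0.031] F [-0.34  0.26 -0.45] w 43.8 q [-0.08  0.17  1.76 -0.01  1.24 -0.43]
```

View pics/w7b.png

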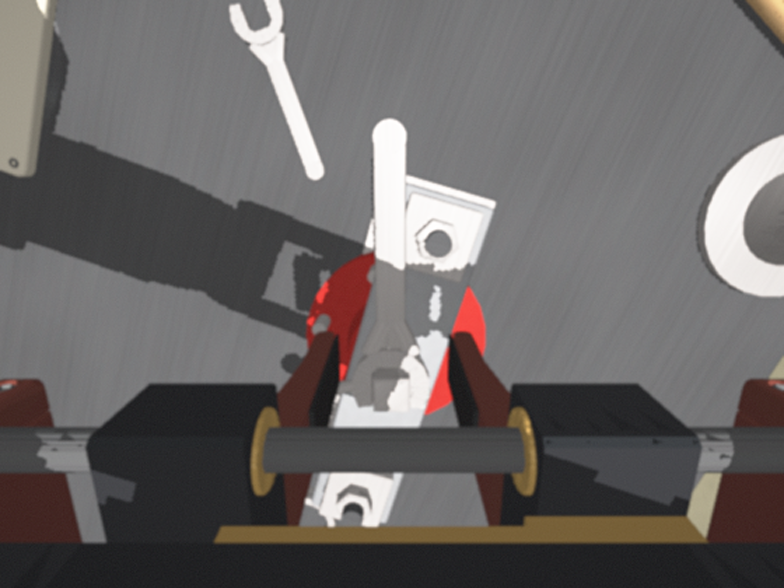

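```bash
python3 -m crank '[{"travel":[-0.3,-0.2,0.1],"turn":0},{"travel":[-0.6,-0.4,0.2],"turn":0},{"travel":[-0.6,-0.4,0.2],"turn":0},{"travel":[-0.6,-0.4,0.2],"turn":0},{"travel":[-0.6,-0.4,0.2],"turn":0},{"travel":[-0.6,-0.4,0.2],"turn":-0.5},{"travel":[0,0,0],"turn":-0.9},{"travel":[0,0,0],"turn":-0.9},{"travel":[0,0,0],"turn":-0.4},{"travel":[0,0,0],"turn":0},{"travel":[0,0,0],"turn":0}]' -1
python3 - <<'E'
from h import *
st(); go([465.7,-225,260],125.4)
snap('wrist','w8'); crop('w8',0,0,560,420,1.4,'w8b')
E
```

```text
t: 15.95
ee_pos: [451.9, -234.4, 259.1]
orientation: [-1.409, -2.748, 0.033]
ft_force: [0.7, 0.3, -0.9]
width: 0.6
t 15.95 p [ 451.9 -234.4  259.1] x [-0.583  0.812  0.038] y [ 0.811  0.584 -0.043] F [ 0.67  0.27 -0.88] w 0.6 q [-0.49  0.25  1.83 -0.02  1.11 -1.1 ]
shift units [-0.008  0.332 -0.033] turn units total 0.05 (heading 125.7->125.4)
```

View pics/w8b.png

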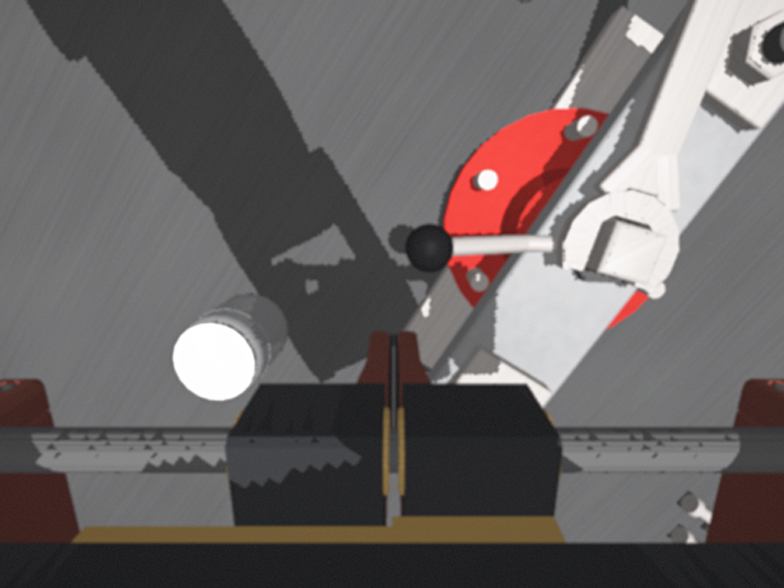

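Run:
```python
from h import *
B=p2w('w8',[(429/1.4,248/1.4)],159);H=p2w('w8',[(636/1.4,246/1.4)],161);T=p2w('w8',[(215/1.4,360/1.4)],90)
print(B,H,T); d=B[0]-H[0];print(np.linalg.norm(d),np.degrees(np.arctan2(d[1],d[0]))%360)
crop('w8',395,90,515,220,4.6,'w8c')
S=np.array([538.3,-131.9]);th=np.arctan2(B[0][1]-S[1],B[0][0]-S[0]);b=S+115*np.array([np.cos(th),np.sin(th)]);t=np.array([np.sin(th),-np.cos(th)]);print('ball',b,np.degrees(th)%360,'tan',np.degrees(np.arctan2(t[1],t[0])))
q=b-t*33;print(q);go([q[0],q[1],167],np.degrees(np.arctan2(t[1],t[0])))
```

```text
[[ 443.6919673  -197.49394798  159.        ]] [[ 535.84585092 -128.6683732   161.        ]] [[ 367.41278331 -376.66570827   90.        ]]
115.03607265063825 216.75439292577818
ball [ 443.79283734 -197.42401244] 214.73446907091036 tan 124.73446907091035
[ 462.59538004 -224.54345912]
shift units [-0.035  0.366  1.828] turn units total 0.17 (heading 125.7->124.7)
```

View pics/w8c.png

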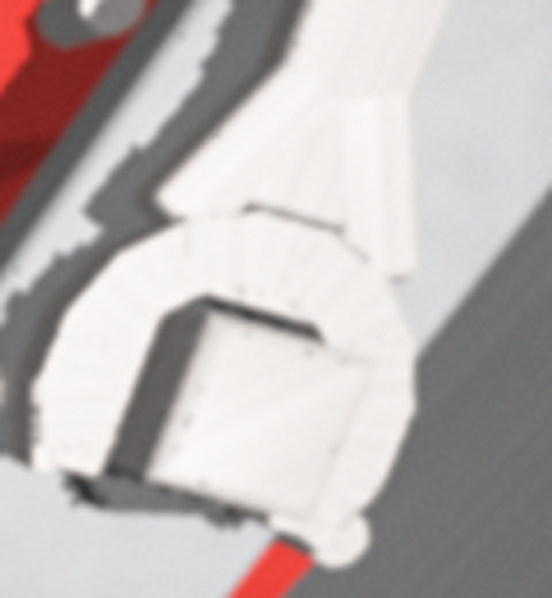

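The spanner sits square around the head (at about (636,246) in the wrist view), well down, and its handle is clear of the left nut. Next I bring the closed fingers down behind the ball at (429,248).

```bash
python3 -m crank '[{"travel":[-0.03,0.3,0.3],"turn":0.1},{"travel":[0,0.05,0.4],"turn":0},{"travel":[0,0,0.4],"turn":0},{"travel":[0,0,0.4],"turn":0},{"travel":[0,0,0.2],"turn":0},{"travel":[0,0,0],"turn":0},{"travel":[0,0,0],"turn":0}]'
python3 - <<'E'
from h import *
st(); go([462.6,-224.5,167],124.7)
E
```

```text
t: 16.7
ee_pos: [463.3, -224.2, 170.3]
orientation: [-1.429, -2.739, 0.034]
ft_force: [-0.1, -1.0, 0.0]
width: 0.4
t 16.7 p [ 463.3 -224.2  170.3] x [-0.571  0.82   0.036] y [ 0.819  0.572 -0.043] F [-0.05 -0.97  0.04] w 0.4 q [-0.46  0.38  1.89 -0.03  0.92 -1.06]
shift units [ 0.001 -0.012  0.067] turn units total 0.03 (heading 124.9->124.7)
```

```bash
cat >> h.py <<'E'
def push():
    p,R,o=tool(); S=np.array([538.3,-131.9,0]); r=R.T@(p-S); F=R.T@np.array(o['ft_force'])
    x=R[:,0]; h=np.degrees(np.arctan2(x[1],x[0]))
    # contact: ball centre 24 ahead of TCP along tool x
    b=p+R@np.array([24,0,0])-S; print('tool-frame r',r.round(1),'heading',h.round(1),'ball ang',(np.degrees(np.arctan2(b[1],b[0]))%360).round(1),'rad',np.hypot(b[0],b[1]).round(1),'z',p[2].round(1),'Ftool',F.round(2),'t',round(o['t'],2))
E
python3 -m crank '[{"travel":[0.05,0,0.06],"turn":0},{"travel":[0.08,0,0],"turn":0},{"travel":[0.06,0,0],"turn":0},{"travel":[0,0,0],"turn":0}]'
python3 - <<'E'
from h import *
st(); push()
E
```

```text
t: 17.1
ee_pos: [459.0, -216.9, 170.1]
orientation: [-1.432, -2.744, 0.034]
ft_force: [-0.3, 0.2, 0.1]
width: 1.0
t 17.1 p [ 459.  -216.9  170.1] x [-0.571  0.82   0.031] y [ 0.819  0.572 -0.041] F [-0.35  0.15  0.11] w 1.0 q [-0.45  0.37  1.91 -0.03  0.91 -1.05]
tool-frame r [ -19.1 -120.6 -165.9] heading 124.9 ball ang 215.1 rad 113.7 z 170.1 Ftool [ 0.32 -0.2  -0.09] t 17.1
```

```bash
python3 -m crank '[{"travel":[0.12,0,0.06],"turn":0.3},{"travel":[0.12,-0.02,0.02],"turn":0.5},{"travel":[0.12,-0.02,0.01],"turn":0.5},{"travel":[0.12,-0.02,0.01],"turn":0.5}]'
python3 - <<'E'
from h import *
st(); push()
E
```

```text
t: 17.5
ee_pos: [446.0, -199.8, 168.4]
orientation: [-1.685, -2.608, 0.042]
ft_force: [0.1, -1.9, 0.9]
width: 0.4
t 17.5 p [ 446.  -199.8  168.4] x [-0.411  0.912  0.015] y [ 0.911  0.411 -0.042] F [ 0.11 -1.93  0.92] w 0.4 q [-0.43  0.35  1.96 -0.03  0.88 -0.84]
tool-frame r [ -21.5 -119.  -163.9] heading 114.2 ball ang 204.3 rad 112.0 z 168.4 Ftool [-1.79 -0.73 -0.92] t 17.5
```

```bash
python3 -m crank '[{"travel":[0.12,-0.02,0.01],"turn":0.5},{"travel":[0.12,-0.02,0.01],"turn":0.5},{"travel":[0.12,-0.02,0.01],"turn":0.5},{"travel":[0.12,-0.02,0.01],"turn":0.5},{"travel":[0.12,-0.02,0.01],"turn":0.5},{"travel":[0.12,-0.02,0.01],"turn":0.5}]'
python3 - <<'E'
from h import *
push()
E
```

```text
t: 18.1
ee_pos: [430.1, -168.7, 168.7]
orientation: [-2.078, -2.324, 0.053]
ft_force: [-0.1, -2.0, 0.8]
width: 0.5
tool-frame r [ -25.3 -118.4 -163.9] heading 96.4 ball ang 186.6 rad 111.6 z 168.7 Ftool [-2.02 -0.32 -0.8 ] t 18.1
```

```bash
python3 -m crank '[{"travel":[0.12,-0.02,0.01],"turn":0.45},{"travel":[0.12,-0.02,0.01],"turn":0.45},{"travel":[0.12,-0.02,0.01],"turn":0.45},{"travel":[0.08,-0.01,0.01],"turn":0.3}]'
python3 - <<'E'
from h import *
push()
E
```

```text
t: 18.5
ee_pos: [425.3, -147.2, 168.3]
orientation: [-2.274, -2.141, 0.057]
ft_force: [-1.5, -2.7, 1.0]
width: 0.4
tool-frame r [ -24.5 -118.1 -163.6] heading 86.6 ball ang 175.6 rad 111.9 z 168.3 Ftool [-2.77 -1.42 -0.93] t 18.5
```

```bash
python3 -m crank '[{"travel":[0.07,-0.01,0],"turn":0.3},{"travel":[0.07,-0.01,0],"turn":0.3}]'
python3 - <<'E'
from h import *
push()
E
python3 -m crank '[{"travel":[0.06,-0.01,0],"turn":0.25},{"travel":[0.06,-0.01,0],"turn":0.25}]'
python3 - <<'E'
from h import *
push()
E
```

```text
t: 18.7
ee_pos: [424.7, -140.2, 168.9]
orientation: [-2.341, -2.071, 0.058]
ft_force: [0.4, -2.4, -1.8]
width: 0.4
tool-frame r [ -25.1 -117.7 -164.4] heading 83.0 ball ang 172.0 rad 111.7 z 168.9 Ftool [-2.26  0.74  1.84] t 18.7
t: 18.9
ee_pos: [424.5, -134.3, 169.4]
orientation: [-2.396, -2.011, 0.059]
ft_force: [-0.0, -2.6, -0.8]
width: 0.3
tool-frame r [ -25.5 -117.3 -165. ] heading 80.0 ball ang 169.0 rad 111.6 z 169.4 Ftool [-2.52  0.44  0.87] t 18.9
```

```bash
python3 -m crank '[{"travel":[0.06,-0.01,0.01],"turn":0.25},{"travel":[0.06,-0.01,0.01],"turn":0.25}]'
python3 - <<'E'
from h import *
push()
E
python3 -m crank '[{"travel":[0.06,-0.01,0.01],"turn":0.25},{"travel":[0.06,-0.01,0.01],"turn":0.25}]'
python3 - <<'E'
from h import *
push()
E
```

```text
t: 19.1
ee_pos: [424.5, -128.4, 168.9]
orientation: [-2.449, -1.95, 0.061]
ft_force: [-0.7, -1.0, 0.3]
width: 0.6
tool-frame r [ -26.  -117.1 -164.7] heading 77.1 ball ang 166.1 rad 111.7 z 168.9 Ftool [-1.12 -0.52 -0.28] t 19.1
t: 19.3
ee_pos: [424.7, -122.5, 168.4]
orientation: [-2.5, -1.887, 0.062]
ft_force: [-1.8, -1.5, 0.9]
width: 0.4
tool-frame r [ -26.5 -117.  -164.2] heading 74.1 ball ang 163.1 rad 111.9 z 168.4 Ftool [-1.99 -1.38 -0.85] t 19.3
```

```bash
python3 -m crank '[{"travel":[0.05,-0.01,0.0],"turn":0.2},{"travel":[0.05,-0.01,0.0],"turn":0.15}]'
python3 - <<'E'
from h import *
push()
E
python3 -m crank '[{"travel":[0.05,-0.01,0.0],"turn":0.2},{"travel":[0.05,-0.01,0.0],"turn":0.15}]'
python3 - <<'E'
from h import *
push()
E
```

```text
t: 19.5
ee_pos: [425.3, -117.5, 168.9]
orientation: [-2.536, -1.842, 0.062]
ft_force: [-1.0, -2.2, -0.4]
width: 0.8
tool-frame r [ -25.9 -116.7 -164.9] heading 72.0 ball ang 160.6 rad 112.0 z 168.9 Ftool [-2.41 -0.23  0.48] t 19.5
t: 19.7
ee_pos: [426.2, -112.3, 169.0]
orientation: [-2.571, -1.795, 0.062]
ft_force: [0.6, -2.8, -0.5]
width: 0.2
tool-frame r [ -25.1 -116.5 -165.3] heading 69.9 ball ang 157.9 rad 112.0 z 169.0 Ftool [-2.36  1.53  0.57] t 19.7
```

```bash
python3 -m crank '[{"travel":[0.05,-0.01,0.0],"turn":0.2},{"travel":[0.05,-0.01,0.0],"turn":0.2}]'
python3 - <<'E'
from h import *
push()
E
python3 -m crank '[{"travel":[0.05,-0.01,0.0],"turn":0.2},{"travel":[0.04,-0.01,0.0],"turn":0.2}]'
python3 - <<'E'
from h import *
push()
E
```

```text
t: 19.9
ee_pos: [427.3, -106.9, 169.0]
orientation: [-2.61, -1.74, 0.061]
ft_force: [0.3, -2.5, 0.0]
width: 0.2
tool-frame r [ -24.7 -116.3 -165.4] heading 67.4 ball ang 155.1 rad 112.2 z 169.0 Ftool [-2.21  1.3   0.03] t 19.9
t: 20.1
ee_pos: [428.4, -102.1, 168.9]
orientation: [-2.648, -1.684, 0.062]
ft_force: [0.0, -3.9, -0.8]
width: 0.9
tool-frame r [ -25.  -116.1 -165.5] heading 64.9 ball ang 152.7 rad 112.3 z 168.9 Ftool [-3.49  1.72  0.87] t 20.1
```

```bash
python3 -m crank '[{"travel":[0.03,-0.005,0.0],"turn":0.12},{"travel":[0.03,-0.005,0.0],"turn":0.12}]'
python3 - <<'E'
from h import *
push()
E
```

```text
t: 20.3
ee_pos: [429.2, -99.1, 168.8]
orientation: [-2.671, -1.649, 0.062]
ft_force: [-0.8, -3.5, -0.1]
width: 0.4
tool-frame r [ -25.  -116.  -165.5] heading 63.4 ball ang 151.1 rad 112.3 z 168.8 Ftool [-3.45  0.84  0.23] t 20.3
```

```bash
python3 -m crank '[{"travel":[0.03,-0.005,0.0],"turn":0.12},{"travel":[0.03,-0.005,0.0],"turn":0.12}]'
python3 - <<'E'
from h import *
push()
E
python3 -m crank '[{"travel":[0.03,-0.005,0.0],"turn":0.1}]'
python3 - <<'E'
from h import *
push()
E
```

```text
t: 20.5
ee_pos: [430.1, -96.2, 168.7]
orientation: [-2.693, -1.615, 0.063]
ft_force: [-0.1, -3.9, 0.1]
width: 0.2
tool-frame r [ -25.1 -115.9 -165.5] heading 61.9 ball ang 149.6 rad 112.3 z 168.7 Ftool [-3.47  1.72 -0.05] t 20.5
t: 20.6
ee_pos: [430.6, -94.7, 168.7]
orientation: [-2.702, -1.6, 0.063]
ft_force: [-0.4, -4.7, -0.1]
width: 0.3
tool-frame r [ -24.9 -115.9 -165.5] heading 61.3 ball ang 148.8 rad 112.4 z 168.7 Ftool [-4.29  1.86  0.24] t 20.6
```

```bash
for i in 1 2; do python3 -m crank '[{"travel":[0.03,-0.005,0.0],"turn":0.1}]' >/dev/null
python3 - <<'E'
from h import *
push()
E
done
```

```text
tool-frame r [ -24.7 -115.8 -165.5] heading 60.7 ball ang 148.1 rad 112.5 z 168.6 Ftool [-6.12  1.61 -0.22] t 20.7
tool-frame r [ -24.8 -115.8 -165.5] heading 60.1 ball ang 147.4 rad 112.5 z 168.6 Ftool [-6.87  3.11  0.05] t 20.8
```

```bash
python3 -m crank '[{"travel":[0.02,0,0.0],"turn":0.05}]' >/dev/null
python3 - <<'E'
from h import *
push()
E
```

```text
tool-frame r [ -24.8 -115.8 -165.4] heading 59.8 ball ang 147.0 rad 112.5 z 168.5 Ftool [-6.83  1.05 -0.77] t 20.9
```

```bash
python3 -m crank '[{"travel":[0.02,0,0.0],"turn":0.05}]' >/dev/null
python3 - <<'E'
from h import *
push()
E
```

```text
tool-frame r [ -24.9 -115.8 -165.3] heading 59.4 ball ang 146.7 rad 112.5 z 168.5 Ftool [-6.92  1.24 -0.75] t 21.0
```

```bash
for i in 1 2; do python3 -m crank '[{"travel":[0.02,0,0.0],"turn":0.05}]' >/dev/null
python3 - <<'E'
from h import *
push()
E
done
```

```text
tool-frame r [ -25.  -115.9 -165.2] heading 59.1 ball ang 146.4 rad 112.6 z 168.4 Ftool [-6.59  1.83 -0.81] t 21.1
tool-frame r [ -25.2 -115.9 -165.1] heading 58.8 ball ang 146.0 rad 112.6 z 168.3 Ftool [-6.41  1.44 -1.07] t 21.2
```

```bash
for i in 1 2; do python3 -m crank '[{"travel":[0.02,0,0.0],"turn":0.05}]' >/dev/null
python3 - <<'E'
from h import *
push()
E
done
```

```text
tool-frame r [ -25.3 -116.  -165. ] heading 58.5 ball ang 145.7 rad 112.6 z 168.3 Ftool [-6.57  2.02 -1.55] t 21.3
tool-frame r [ -25.4 -116.  -165. ] heading 58.2 ball ang 145.4 rad 112.6 z 168.3 Ftool [-6.27  2.26 -1.48] t 21.4
```

```bash
for i in 1 2 3; do python3 -m crank '[{"travel":[0.02,0,0.0],"turn":0.05}]' >/dev/null
python3 - <<'E'
from h import *
push()
E
done
python3 - <<'E'
from h import *
snap('wrist','w9'); crop('w9',0,0,560,420,1.4,'w9b');push()
E
```

```text
tool-frame r [ -25.5 -116.  -164.9] heading 57.9 ball ang 145.1 rad 112.6 z 168.3 Ftool [-6.82  1.94 -1.93] t 21.5
tool-frame r [ -25.7 -116.  -164.9] heading 57.6 ball ang 144.7 rad 112.7 z 168.2 Ftool [-6.55  1.72 -1.1 ] t 21.6
tool-frame r [ -25.8 -116.  -164.8] heading 57.3 ball ang 144.4 rad 112.7 z 168.2 Ftool [-6.48  1.89 -1.94] t 21.7
tool-frame r [ -25.8 -116.  -164.8] heading 57.3 ball ang 144.4 rad 112.7 z 168.2 Ftool [-6.32  1.04 -1.5 ] t 21.75
```

View pics/w9b.png

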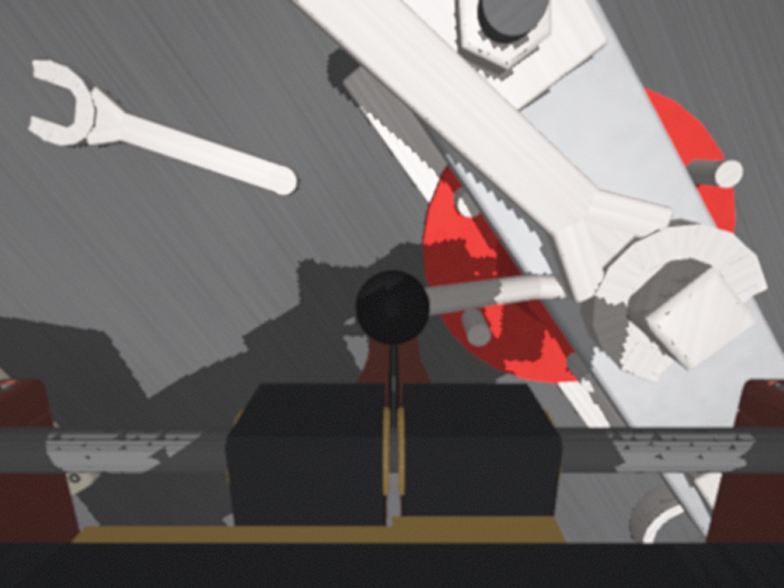

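Run:
```python
from h import *
crop('w9',270,0,560,290,2.7,'w9c')
c=lambda a,z:p2w('w9',np.array(a)/1.4,z)
# handle left edge & right edge top z143
print('bolt',c([(515,5)],159).round(1),'head',c([(702,315)],161).round(1),'ball',c([(392,306)],159).round(1))
```

```text
bolt [[527.9  -4.4 159. ]] head [[ 538.3 -128.3  161. ]] ball [[444.5 -65.5 159. ]]
```

View pics/w9c.png

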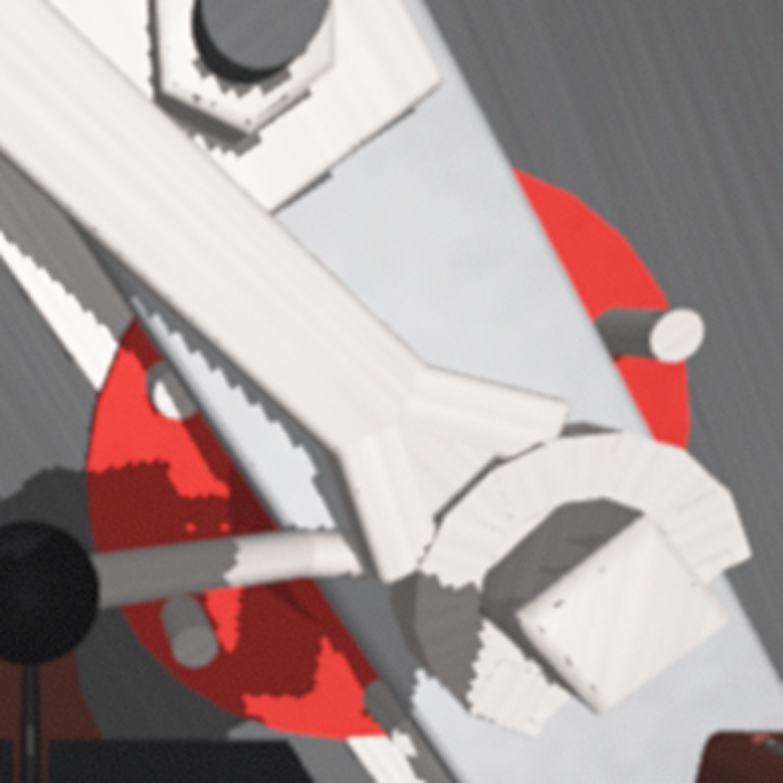

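Run:
```python
from h import *
def c(a,z): return p2w('w9',np.array(a)/2.7+[270,0],z)
E=c([(430,365),(205,150),(80,232),(340,448)],143);print(E.round(1))
d=E[1]-E[0];print(np.degrees(np.arctan2(d[1],d[0])));d=E[2]-E[3];print(np.degrees(np.arctan2(d[1],d[0])))
u=(E[1]-E[0])[:2];u/=np.linalg.norm(u);n=np.array([u[1],-u[0]])
B=c([(262,15)],159)[0];print('bolt',B,'dist bolt axis to edge',(B[:2]-E[0][:2])@n)
H=c([(650,513),(725,612),(600,710),(522,618)],160);print(H.round(1),H.mean(0))
for i in range(4):
  d=H[(i+1)%4]-H[i];print(np.degrees(np.arctan2(d[1],d[0])).round(1),np.linalg.norm(d).round(1))
```

```text
[[532.1 -73.1 143. ]
 [514.1 -16.4 143. ]
 [487.9 -15.9 143. ]
 [510.3 -78.5 143. ]]
107.65095423132004
109.74518131605944
bolt [527.32081654  -4.86887055 159.        ] dist bolt axis to edge 16.10873101466936
[[ 549.1 -113.7  160. ]
 [ 554.2 -140.   160. ]
 [ 526.9 -147.4  160. ]
 [ 521.6 -120.8  160. ]] [ 537.94629665 -130.46285442  160.        ]
-79.1 26.8
-164.9 28.3
101.2 27.2
14.4 28.5
```

```bash
for i in 1 2; do python3 -m crank '[{"travel":[0.02,0,0.0],"turn":0.05}]' >/dev/null
python3 - <<'E'
from h import *
push()
E
done
```

```text
tool-frame r [ -25.9 -116.  -164.8] heading 57.0 ball ang 144.1 rad 112.7 z 168.2 Ftool [-6.57  2.03 -1.69] t 21.85
tool-frame r [ -26.2 -116.1 -164.8] heading 56.7 ball ang 143.8 rad 112.7 z 168.2 Ftool [-6.42  2.09 -1.64] t 21.95
```

```bash
for i in 1 2 3; do python3 -m crank '[{"travel":[0.02,0,0.0],"turn":0.05}]' >/dev/null
python3 - <<'E'
from h import *
push()
E
done
```

```text
tool-frame r [ -26.3 -116.1 -164.7] heading 56.4 ball ang 143.5 rad 112.7 z 168.2 Ftool [-6.84  1.01 -1.36] t 22.05
tool-frame r [ -26.6 -116.1 -164.7] heading 56.0 ball ang 143.2 rad 112.7 z 168.2 Ftool [-7.25  2.94 -2.08] t 22.15
tool-frame r [ -27.  -116.1 -164.6] heading 55.7 ball ang 143.0 rad 112.7 z 168.2 Ftool [-7.99  2.68 -1.75] t 22.25
```

```bash
python3 -m crank '[{"travel":[0.02,0,0.0],"turn":0}]' >/dev/null
python3 - <<'E'
from h import *
push()
E
```

```text
tool-frame r [ -26.8 -116.2 -164.5] heading 55.7 ball ang 142.8 rad 112.8 z 168.1 Ftool [-8.24  2.22  0.34] t 22.35
```

```bash
python3 -m crank '[{"travel":[0.02,0,0.0],"turn":0}]' >/dev/null
python3 - <<'E'
from h import *
push()
E
python3 -m crank '[{"travel":[0.02,0,0.0],"turn":0}]' >/dev/null
python3 - <<'E'
from h import *
push()
E
```

```text
tool-frame r [ -26.7 -116.2 -164.5] heading 55.7 ball ang 142.6 rad 112.9 z 168.1 Ftool [-8.02  2.97 -1.12] t 22.45
tool-frame r [ -26.8 -116.3 -164.4] heading 55.7 ball ang 142.5 rad 112.9 z 168.1 Ftool [-9.83  3.44 -1.11] t 22.55
```

```bash
python3 -m crank '[{"travel":[0.015,0,0.0],"turn":0}]' >/dev/null
python3 - <<'E'
from h import *
push()
E
python3 -m crank '[{"travel":[0.015,0,0.0],"turn":0}]' >/dev/null
python3 - <<'E'
from h import *
push()
E
python3 -m crank '[{"travel":[0.015,0,0.0],"turn":0}]' >/dev/null
python3 - <<'E'
from h import *
push()
E
```

```text
tool-frame r [ -27.  -116.3 -164.3] heading 55.8 ball ang 142.5 rad 112.9 z 168.1 Ftool [-7.93  2.75 -1.78] t 22.65
tool-frame r [ -27.2 -116.4 -164.3] heading 55.8 ball ang 142.5 rad 112.9 z 168.1 Ftool [-9.15  3.07 -0.64] t 22.75
tool-frame r [ -27.5 -116.4 -164.2] heading 55.8 ball ang 142.4 rad 112.9 z 168.1 Ftool [-9.91  2.84 -2.18] t 22.85
```

```bash
python3 -m crank '[{"travel":[0.012,0,0.0],"turn":0}]' >/dev/null
python3 - <<'E'
from h import *
push()
E
python3 -m crank '[{"travel":[0.012,0,0.0],"turn":0},{"travel":[0.012,0,0.0],"turn":0}]' >/dev/null
python3 - <<'E'
from h import *
push()
snap('wrist','w10'); crop('w10',270,0,560,290,2.7,'w10c'); push()
E
```

```text
tool-frame r [ -27.8 -116.4 -164.2] heading 55.8 ball ang 142.5 rad 112.9 z 168.1 Ftool [-8.82  1.91 -0.95] t 22.95
tool-frame r [ -28.2 -116.4 -164.2] heading 55.8 ball ang 142.5 rad 112.9 z 168.2 Ftool [-7.13  3.08 -1.66] t 23.15
tool-frame r [ -28.3 -116.4 -164.1] heading 55.8 ball ang 142.5 rad 112.9 z 168.2 Ftool [-7.27  2.72 -1.02] t 23.2
```

View pics/w10c.png

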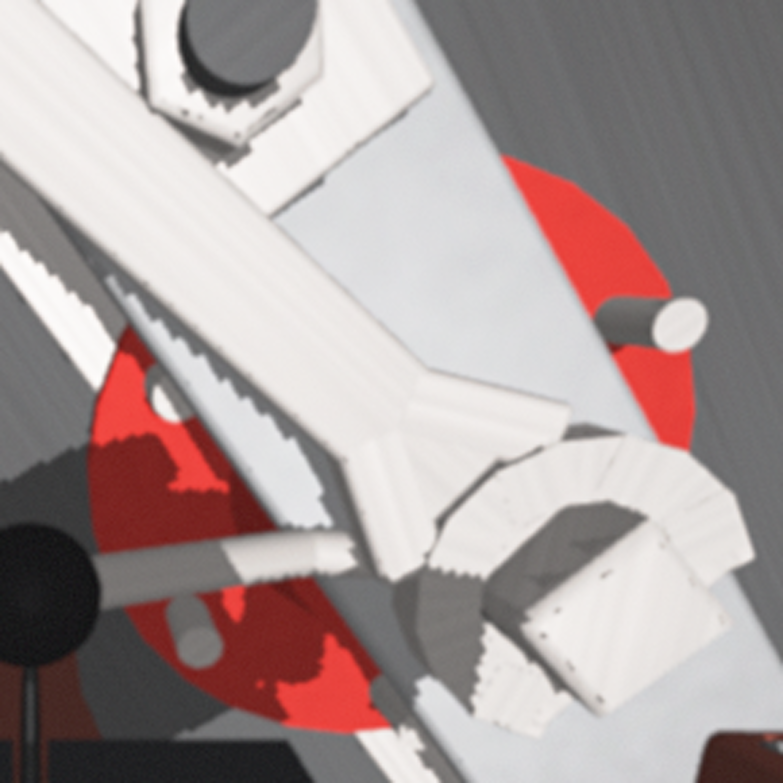

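The nut is seated: the ball stopped moving at 8 to 10 N, which it held for about 0.6 s, and the spanner handle bears on the left nut. Now I back off and raise the tool.

```bash
python3 -m crank '[{"travel":[-0.1,0,0],"turn":0},{"travel":[-0.3,0,0],"turn":0},{"travel":[-0.4,0,0],"turn":0},{"travel":[-0.2,0,-0.4],"turn":0},{"travel":[0,0,-0.8],"turn":0},{"travel":[0,0,-0.8],"turn":0},{"travel":[0,0,-0.8],"turn":0},{"travel":[0,0,0],"turn":0},{"travel":[0,0,0],"turn":0}]'
python3 - <<'E'
from h import *
st(); snap('wrist','w11'); crop('w11',0,0,560,420,1.4,'w11b')
snap('side','s11');crop('s11',220,140,360,240,5.6,'s11b')
E
```

```text
t: 24.1
ee_pos: [411.9, -115.7, 314.4]
orientation: [-2.779, -1.459, 0.103]
ft_force: [-0.7, 0.1, -1.2]
width: 0.5
t 24.1 p [ 411.9 -115.7  314.4] x [ 0.566  0.822 -0.057] y [ 0.822 -0.568 -0.032] F [-0.68  0.15 -1.18] w 0.5 q [-0.27  0.05  1.94 -0.05  1.2   0.35]
```

View pics/w11b.png

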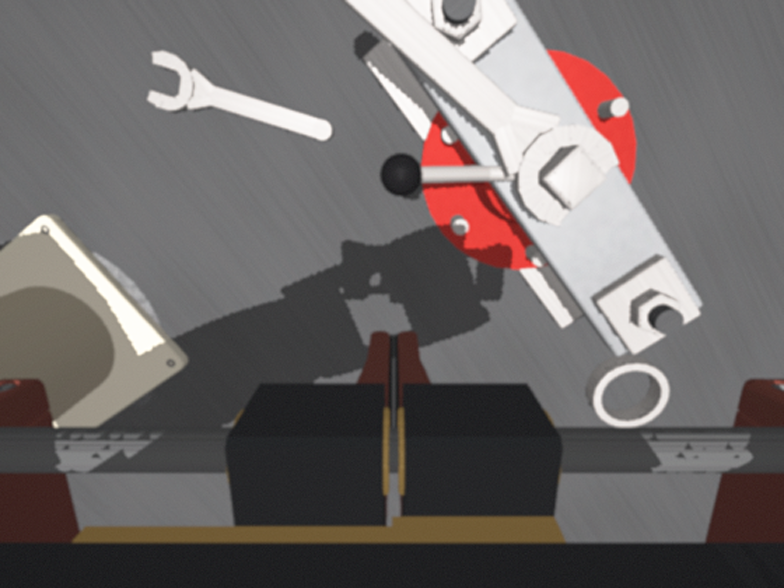

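View pics/s11b.png

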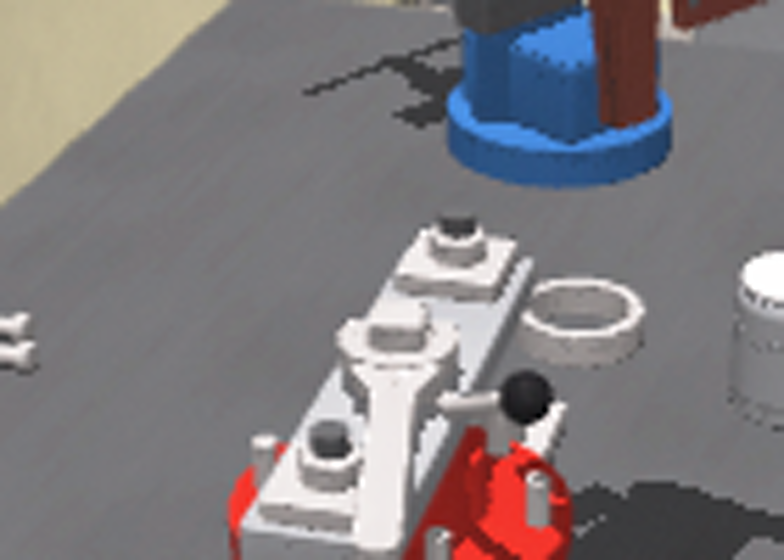

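Run:
```python
from h import *
crop('w11',340,80,460,170,6.5,'w11c')
B=p2w('w11',[(401/1.4,174/1.4)],159)[0];H=p2w('w11',[(571/1.4,178/1.4)],161)[0];print(B,H);d=B-H;print(np.linalg.norm(d),np.degrees(np.arctan2(d[1],d[0])))
```

```text
[445.32877185 -65.23393799 159.        ] [ 535.34834948 -130.21415739  161.        ]
111.04032272321295 144.17653818305277
```

View pics/w11c.png

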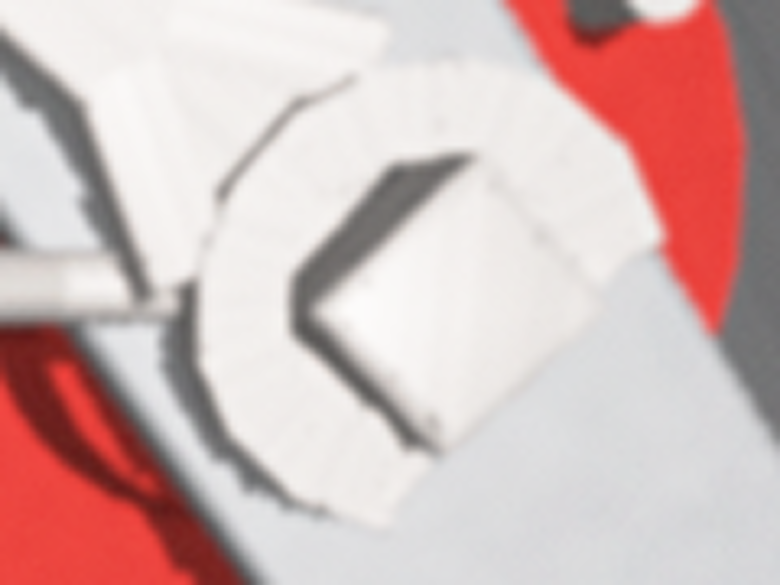

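Run:
```python
from h import *
H=p2w('w11',np.array([(475,155),(598,298),(440,450),(312,308)])/6.5+[340,80],160);print(H.round(1),H.mean(0))
for i in range(4):
  d=H[(i+1)%4]-H[i];print(np.degrees(np.arctan2(d[1],d[0])).round(1),np.linalg.norm(d).round(1))
print(workorder.close_job())
```

```text
[[ 548.7 -114.9  160. ]
 [ 554.1 -141.8  160. ]
 [ 526.2 -148.5  160. ]
 [ 520.7 -120.4  160. ]] [ 537.42352771 -131.4134199   160.        ]
-78.8 27.4
-166.6 28.7
101.2 28.6
11.1 28.6
the job is handed in; nothing more can be done
None
```

The jam nut is nipped up against the held screw and the job is handed in. No verdict was returned; these are my own checks.

- **Spanner:** I lowered the larger spanner over the square head until it rested on the jam nut, with its handle short of the left (+y) tie-bolt nut, and let go of it. The final wrist view shows it still around the head, down on the jam nut, with its handle against the left tie-bolt nut.
- **Jam nut:** I pushed the ball clockwise with closed fingers until the nut seated. The screw then dragged the spanner a few degrees until its handle met the tie-bolt nut. The push read about 8 to 10 N, with the ball no longer moving, for roughly 0.6 s. No reading of the push square to the handle passed 9.9 N.
- **Setting:** from the head's edges in the pictures, the screw turned about 8 to 9 degrees, against the 20 allowed. That is a bit more than the 1 to 7 degrees of free gap; I take the excess as play in the jaw and reading error.
- **Other things:** the bearing ring and tin look undisturbed. I did not re-measure the hammer, but nothing went near it. The robot was well clear of everything at hand-in, at about 24 s.

One disagreement: estimates of the screw's axis differed by 2 to 3 mm between camera views. The fit did not suffer from it. The nip itself I judged only by the force felt, not from its joint reading.

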